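# Clear the gaming desk for the night

### The job

Clear the gaming desk for the night: collect every stray yellow die in the red shaker cup, where the orange ones already are, then tip the lot into the white bowl and stand the empty shaker upright on the cork coaster. After that take the white remote and, from straight in front and a hand's breadth or so away (10 to 20 cm), point its dark nose at the red receiver eye of the light controller, holding it still for a good second so the lights go off, then lay the remote flat in the wooden tray, buttons up. Leave the power bank, the game case and the figurine alone, and do not tip the bowl over.

Things in the scene. Friction and masses are not known exactly. Their poses are not given: they have to be found in the camera images.
- die1: Stray yellow plastic game die, a 24 mm cube, 12 g; the origin is its centre and its axes are normal to the faces. Lies flat on the desk at the start; three to five of the five are present.
- die2: Stray yellow plastic game die, a 24 mm cube, 12 g; the origin is its centre and its axes are normal to the faces. Lies flat on the desk at the start; three to five of the five are present.
- die3: Stray yellow plastic game die, a 24 mm cube, 12 g; the origin is its centre and its axes are normal to the faces. Lies flat on the desk at the start; three to five of the five are present.
- die4: Stray yellow plastic game die, a 24 mm cube, 12 g; the origin is its centre and its axes are normal to the faces. Lies flat on the desk at the start; three to five of the five are present.
- die5: Stray yellow plastic game die, a 24 mm cube, 12 g; the origin is its centre and its axes are normal to the faces. Lies flat on the desk at the start; three to five of the five are present.
- cupdie1: Orange plastic game die, a 24 mm cube, 12 g; the origin is its centre and its axes are normal to the faces. Starts inside the shaker, always present.
- cupdie2: Orange plastic game die, a 24 mm cube, 12 g; the origin is its centre and its axes are normal to the faces. Starts inside the shaker, always present.
- cupdie3: Orange plastic game die, a 24 mm cube, 12 g; the origin is its centre and its axes are normal to the faces. Starts inside the shaker, always present.
- shaker: Red cup, 130 g, 100 mm tall: outside radius 38 mm at foot, 52 mm at rim, wall 4, floor 5 mm. Straight round light grey handle, 20 mm thick, level along the cup's +x from radius 50 to 146 mm, its middle 80 mm above the foot. Origin: centre of the underside; z up through the mouth. Friction about 0.6: tip it 125 to 130 degrees from upright, and rock it if any dice stay, to empty it.
- shaker_rim (a point): Centre of the shaker's mouth, 100 mm above its foot; axes as the shaker.
- shaker_grip (a point): Good place to grip the handle, 90 mm from the cup's axis, at the middle of the stick; axes as the shaker.
- bowl: White ceramic bowl, loose, 600 g, 65 mm tall: outside radius 55 mm at the foot and 88 mm at the rim, wall 5 mm, floor 6 mm. Origin: centre of the underside.
- coaster: Cork coaster fixed to the desk, a disc of radius 56 mm, 6 mm thick. Origin: centre of the underside (desk level).
- remote: White infra-red remote, 130 x 40 x 18 mm (x, y, z), 90 g, coloured buttons on top, lying buttons up on the desk. Origin: centre of the underside; x points out of its dark nose, z up through the buttons.
- remote_nose (a point): Centre of the remote's dark nose: 65 mm ahead of its origin and 9 mm up; axes as the remote.
- tray: Shallow wooden tray fixed to the desk, 110 x 190 mm outside (x, y), 18 mm tall, walls and floor 4 mm. Origin: centre of the underside; the long side runs along its y.
- controller: Black light controller fixed on the desk: a box 34 x 100 x 60 mm (x, y, z) on a post, from 80 to 140 mm above the desk, its foot 70 x 90 mm. Origin: centre of the foot's underside; its front, with the eye, faces its own -x. A red stripe on top of the box marks where the eye sits below.
- led_eye (a point): Red round receiver eye of the controller, 22 mm wide, 110 mm above the desk on the front of the box; x points into the box, straight away from whoever stands before it.
- powerbank: Bystander: white power bank, 140 x 70 x 18 mm. Origin: centre of the underside.
- gamecase: Bystander: blue game case with a red cover lying flat, 172 x 135 x 15 mm. Origin: centre of the underside.
- figurine: Bystander: grey collector's figurine, 130 mm tall, foot of radius 34 mm. Origin: centre of the underside.

How it is judged:
On the way, in this order (a step that is already met when the one before it is completed fails the run):
1. every die is in the upright shaker (distance between each of die1, die2, die3, die4, die5, cupdie1, cupdie2, cupdie3 and shaker_rim below 0.105 m and z of each of die1, die2, die3, die4, die5, cupdie1, cupdie2, cupdie3 in the frame of shaker below 0.1 m and x of die1 in the frame of shaker between -0.05 and 0.05 m and y of die1 in the frame of shaker between -0.05 and 0.05 m and x of die2 in the frame of shaker between -0.05 and 0.05 m and y of die2 in the frame of shaker between -0.05 and 0.05 m and x of die3 in the frame of shaker between -0.05 and 0.05 m and y of die3 in the frame of shaker between -0.05 and 0.05 m and x of die4 in the frame of shaker between -0.05 and 0.05 m and y of die4 in the frame of shaker between -0.05 and 0.05 m and x of die5 in the frame of shaker between -0.05 and 0.05 m and y of die5 in the frame of shaker between -0.05 and 0.05 m and x of cupdie1 in the frame of shaker between -0.05 and 0.05 m and y of cupdie1 in the frame of shaker between -0.05 and 0.05 m and x of cupdie2 in the frame of shaker between -0.05 and 0.05 m and y of cupdie2 in the frame of shaker between -0.05 and 0.05 m and x of cupdie3 in the frame of shaker between -0.05 and 0.05 m and y of cupdie3 in the frame of shaker between -0.05 and 0.05 m and angle between shaker's own z axis and vertical below 0.3 rad), for 0.2 s.
2. the shaker is tipped past level with its mouth over the bowl (angle between shaker's own z axis and vertical above 1.6 rad and horizontal distance between shaker_rim and bowl below 0.12 m and height (world z) of shaker_rim above 0.06 m), for 0.1 s.
3. every die is in the bowl and the empty shaker stands released, upright, on the coaster (horizontal distance between each of die1, die2, die3, die4, die5, cupdie1, cupdie2, cupdie3 and bowl below 0.085 m and z of each of die1, die2, die3, die4, die5, cupdie1, cupdie2, cupdie3 in the frame of bowl below 0.075 m and linear speed of each of die1, die2, die3, die4, die5, cupdie1, cupdie2, cupdie3 below 0.05 m/s and horizontal distance between shaker and coaster below 0.03 m and angle between shaker's own z axis and vertical below 0.15 rad and height (world z) of shaker below 0.012 m and linear speed of shaker below 0.03 m/s and contact force between shaker and the fingers below 0.1 N), for 0.2 s.
4. the remote is held still, its nose aimed at the receiver eye from in front for 1 s (x of led_eye in the frame of remote_nose between 0.06 and 0.26 m and y of led_eye in the frame of remote_nose between -0.03 and 0.03 m and z of led_eye in the frame of remote_nose between -0.03 and 0.03 m and x of remote_nose in the frame of led_eye below -0.04 m and angle between the x axis of remote and the x axis of led_eye, either way round below 0.7 rad and linear speed of remote below 0.03 m/s and angular speed of remote below 0.25 rad/s), for 1 s.
At the end, for the whole second after the job is handed in: All dice at rest in the upright bowl; shaker upright on the coaster within 30 mm of its centre; remote flat in the tray, buttons up. Before that, nose 60 to 260 mm from the eye, aimed within 30 mm of it and 40 degrees of straight on, under 30 mm/s, for 1 s (all of step 3 and x of remote in the frame of tray between -0.045 and 0.045 m and y of remote in the frame of tray between -0.06 and 0.06 m and z of remote in the frame of tray below 0.012 m and angle between each of remote, bowl's own z axis and vertical below 0.15 rad and linear speed of each of remote, bowl below 0.03 m/s); the robot touches nothing.
It fails at once if the powerbank is shifted by more than 30 mm (distance of powerbank from where it was at the start of the episode above 0.03 m).
It fails at once if the gamecase is shifted by more than 30 mm (distance of gamecase from where it was at the start of the episode above 0.03 m).
It fails at once if the figurine is shifted by more than 30 mm (distance of figurine from where it was at the start of the episode above 0.03 m).
It fails at once if the bowl is tipped over (more than 0.8 rad) (angle between bowl's own z axis and vertical above 0.8 rad).
Of die1, die2, die3, die4, die5 only 3 to 5 are there at a start; the rules pass over those that are not, and their reading is None.
At some moment in a run one of die1, die2, die3, die4, die5, remote may be knocked a few centimetres aside while the robot is not near it.
It also fails if it takes over 210 s, if anything falls off the work surface, if the arm or the gripper's body presses on something with over 40 N, if the wrist force passes 120 N, or if a joint passes its speed limit or range.

### The arm

A 6-joint arm with a two-finger parallel gripper is mounted at the origin on the work surface. World frame = base frame: x ahead of the robot, y to its left, z up, the work surface at z = 0. Lengths are in m, angles in rad, forces in N, time in s.
With the tool pointing down it reaches from about 0.35 to 0.85 m from the base axis. Payload 8.1 kg.
Tool frame: the origin (TCP) lies between the finger pads; the fingertips stand 25 mm ahead of it and the grasp point (between the pads) lies 6 mm ahead of it; z points along the fingers, y is the line along which they close (so a half turn about z gives the same grasp; the last joint's range is limited). The gripper opens to 93 mm and grips with 3 to 60 N. Pads are 15 mm wide; open, the fingers measure 128 mm over their backs; the gripper's body (75 mm by 188 mm) begins 65 mm behind the grasp point.
Start: joints at [1.159, 0.13, 1.488, -0, 1.523, -0.085], TCP at [0.193, 0.568, 0.209] pointing down, gripper open.
Joint ranges: [-2.96, 2.96], [-0.89, 2.26], [0.02, 2.5], [-1.34, 4.48], [0, 2.73], [-2.66, 2.66]. Speed limits (rad/s): [2.39, 2.39, 2.79, 3.14, 3.14, 3.14].

### API

Orientations are given as a rotation vector (axis times angle).
In Python, from plant import robot gives the robot as it stands.
- The arm moves only by the tool arm_command, never from a script. Its argument "increments" is text: rows parted by semicolons, each of 5 numbers parted by spaces: the closure, from 0 (fully open) to 1 (shut), then the shift along the tool's x, y, z in mm, then the turn about the tool's z in rad. A call has 1 to 5 rows; each row is the pose to reach, as a shift and turn from the pose commanded when the call began, along the tool's axes at that moment; what a row does not reach only later rows make up. A row lasts 1/10 s, in which the tool goes at most 50 mm and 8.59 degrees, less where a joint would pass 70% of its speed; a pose out of reach is approached as far as the arm can. A call with a gripper value outside its range is refused whole. The fingers move at their own pace and stop on an object; "grip_force" is the grip in N (left out, the last holds). Time passes only in rows, so rows that repeat a pose let the fingers close. It gives the time, the measured TCP pose, the force, the opening and the grip force at its end, in the units of the state.
- robot.read_state(): the state, without advancing time (a new reading comes with each control period).
- robot.read_camera(name): name is "scene" or "side" or "wrist"; returns the picture (480x640x3 uint8, blue, green, red); there is no depth.
- robot.camera_model(name): a dict with "fx", "fy", "cx", "cy" (pixels), "eye" and "rotation" of the camera in the world. Camera axes: x right, y down, z forward; pixel columns grow to the right and rows downward; lengths in m; the calibration is good to about 2 mm. A picture is of the moment at which its call begins: read the wrist's pose just before it. camera_model takes no time and is no camera call; for the wrist camera it gives the pose at the moment of the call.
- robot.close_job(): hands the job in; it is judged then, once.
The state is a dict: "t": time; "q": joint angles; "dq": joint speeds; "joint_torque": joint torques, N m; "tool_pos": TCP position; "orientation": TCP orientation; "force": force on the tool from outside, world axes, zero at the start; "wrist_torque": the same for the moment, N m; "opening": finger opening in m; "gripper_force": force on a finger pad.
Only numpy, scipy, OpenCV 4.12 (cv2) and the standard library are available. Lean on these libraries where they do the work, as an engineer would, in place of code of your own. Each camera call takes 0.05 s, during which the arm holds its last target. There are 200 camera calls.

## Working session

There is one attempt and no reset: what is moved stays moved. The work goes in short steps, Python scripts to look and compute and a tool call to move; the robot and the scene stay as the last step left them, time stands still between calls to the robot, and variables do not carry over. Pictures are saved under pics/ and viewed, at most 14 in all, crops included, and the job is handed in when it is done.

Besides the shell and the picture viewer there is one more tool, called after "Call:" by a JSON object that holds its "op" and its "data", one argument or row to a line. arm_command: Moves the arm, as the interface text tells. Its arguments: {"type":"object","properties":{"increments":{"type":"string"},"grip_force":{"type":"number"}},"required":["increments"]}

View pics/scene0.png

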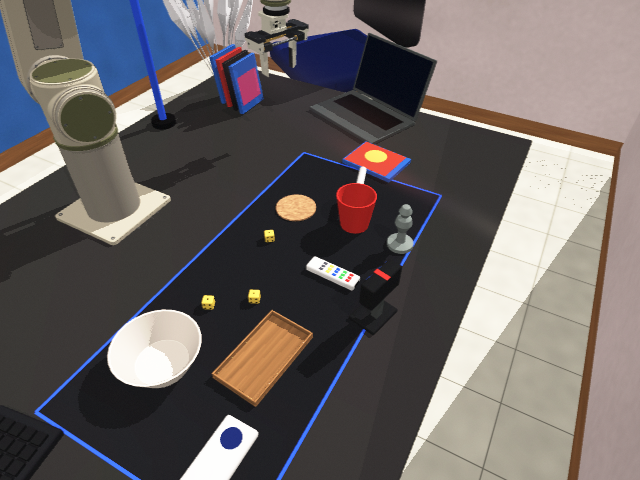

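View pics/side0.png

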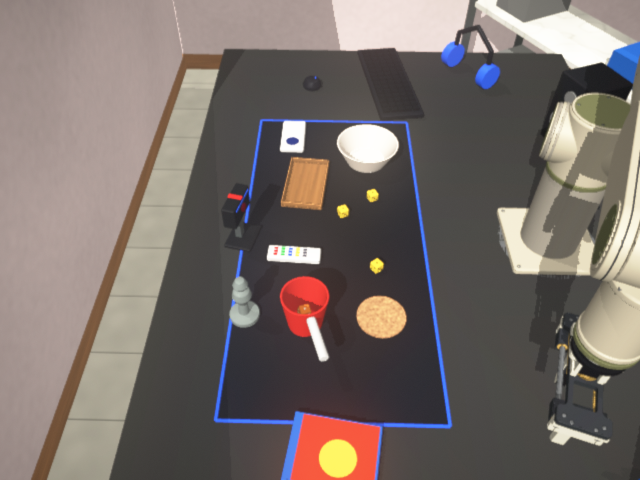

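Run:
```python
import cv2
a=cv2.imread("pics/side0.png")[120:370,210:460]; cv2.imwrite("pics/side0c.png",cv2.resize(a,None,fx=2.4,fy=2.4,interpolation=cv2.INTER_CUBIC))
a=cv2.imread("pics/scene0.png")[140:410,100:450]; cv2.imwrite("pics/scene0c.png",cv2.resize(a,None,fx=2.2,fy=2.2,interpolation=cv2.INTER_CUBIC))
```

```text
(no output)
```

View pics/side0c.png

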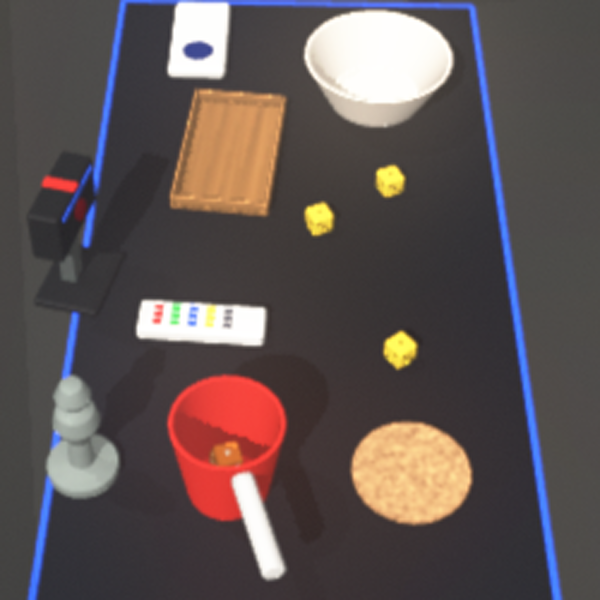

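View pics/scene0c.png

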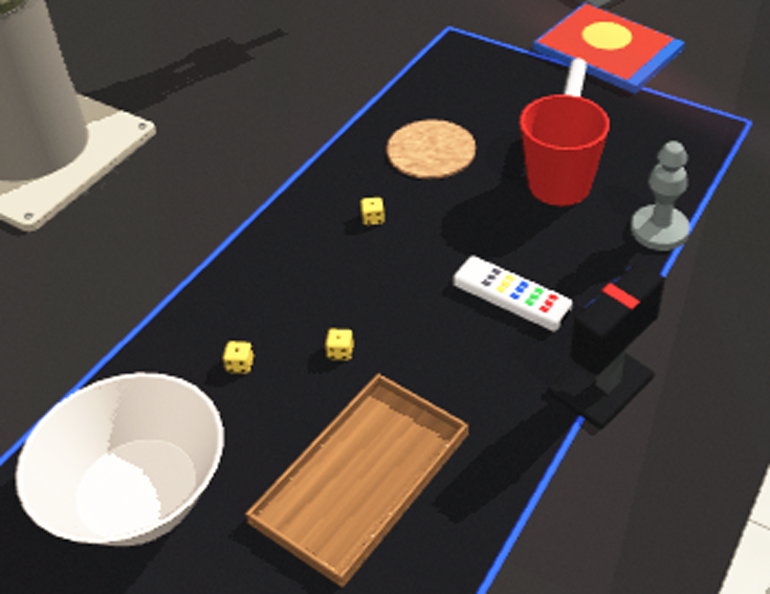

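```bash
cat > h.py <<'E'
from plant import robot
import numpy as np, cv2
from scipy.spatial.transform import Rotation as R
def ray(n,u,v,m=None):
    m=m or robot.camera_model(n)
    d=R.from_rotvec(m["rotation"]).apply([(u-m["cx"])/m["fx"],(v-m["cy"])/m["fy"],1]); return np.array(m["eye"]),d
def onz(n,u,v,z,m=None):
    e,d=ray(n,u,v,m); return e+d*(z-e[2])/d[2]
def proj(n,p,m=None):
    m=m or robot.camera_model(n)
    c=R.from_rotvec(m["rotation"]).inv().apply(np.array(p)-m["eye"]); return np.array([m["fx"]*c[...,0]/c[...,2]+m["cx"],m["fy"]*c[...,1]/c[...,2]+m["cy"]]).T
E
python3 - <<'E'
from h import *
np.set_printoptions(precision=3,suppress=True)
S=lambda u,v,z:onz("side",210+u/2.4,120+v/2.4,z)[:2]
C=lambda u,v,z:onz("scene",100+u/2.2,140+v/2.2,z)[:2]
print("dice",S(390,181,.012),C(238,357,.012),S(319,218,.012),C(340,344,.012),S(400,350,.012),C(372,211,.012))
print("rim",S(227,426,.1),C(564,130,.1),"hend",S(272,570,.08),C(578,62,.08), "hstart",S(243,480,.08))
print("bowl",S(379,62,.065),C(120,452,.065),"coaster",S(411,472,.006),C(431,149,.006))
print("tray",*[S(*p,.018) for p in((197,90),(287,95),(267,213),(171,207))],*[C(*p,.018) for p in((379,377),(468,428),(342,580),(248,516))])
print("remote",*[S(*p,.018) for p in((142,300),(267,306),(265,335),(137,327))],*[C(*p,.018) for p in((471,257),(571,303),(557,322),(454,276))])
print("stripe",S(60,185,.14),C(621,295,.14),"ends",C(607,285,.14),C(636,305,.14),S(43,183,.14),S(76,188,.14),"eye",S(80,208,.11))
print("pb",S(200,40,.018),"fig",S(83,475,.01),C(661,230,.01),"case",onz("side",335,455,.015))
E
```

```text
dice [ 0.437 -0.146] [ 0.441 -0.147] [ 0.518 -0.084] [ 0.522 -0.083] [0.438 0.104] [0.441 0.102]
rim [0.605 0.269] [0.616 0.247] hend [0.564 0.401] [0.563 0.405] hstart [0.59  0.312]
bowl [ 0.447 -0.294] [ 0.451 -0.311] coaster [0.434 0.248] [0.44 0.24]
tray [ 0.663 -0.295] [ 0.554 -0.288] [ 0.575 -0.084] [ 0.682 -0.091] [ 0.583 -0.103] [ 0.69  -0.114] [ 0.672 -0.3  ] [ 0.565 -0.289]
remote [0.703 0.049] [0.573 0.054] [0.574 0.093] [0.705 0.086] [0.582 0.087] [0.709 0.078] [0.708 0.047] [0.58  0.053]
stripe [0.78  0.007] [0.784 0.006] ends [0.768 0.012] [0.801 0.002] [0.798 0.005] [0.764 0.011] eye [0.763 0.008]
pb [ 0.665 -0.393] fig [0.741 0.263] [0.75  0.239] case [0.539 0.568 0.015]
```

Call:
{"op": "arm_command", "data": {
  "increments": "0 0 0 0 0"
}}

```text
t: 0.25
tool_pos: [0.1924, 0.568, 0.2088]
orientation: [-0.511, -3.099, 0.001]
force: [0.4, -0.5, 0.3]
opening: 0.093
gripper_force: 0.0
```

```bash
cat >> h.py <<'E'
from scipy.optimize import minimize
def cube(x,y,a,h=.012,z=.012):
    p=np.array([[i,j,k] for i in(-h,h) for j in(-h,h) for k in(-h,h)]); return R.from_euler("z",a).apply(p)+[x,y,z]
def ymask(im):
    b=cv2.cvtColor(im,cv2.COLOR_BGR2HSV); return cv2.inRange(b,(22,90,60),(36,255,255))
def fitdie(x,y,views,box=45):
    """views: list of (name,image,model). fit x,y,yaw to the yellow blob nearest x,y"""
    ms=[]
    for n,im,m in views:
        k,l,st,c=cv2.connectedComponentsWithStats(cv2.morphologyEx(ymask(im),cv2.MORPH_CLOSE,np.ones((5,5))))
        u=proj(n,[x,y,.012],m); d=[np.hypot(*(c[i]-u)) if st[i,4]>40 else 1e9 for i in range(1,k)]
        if not d or min(d)>box: continue
        mk=(l==1+int(np.argmin(d))).astype(np.uint8); ms.append((n,m,mk))
    def cost(p):
        s=0
        for n,m,mk in ms:
            t=np.zeros_like(mk); h=cv2.convexHull((proj(n,cube(*p),m)*16-0).astype(np.int32)); cv2.fillConvexPoly(t,h,1,cv2.LINE_8,4)
            s+=1-(t&mk).sum()/max(1,(t|mk).sum())
        return s/len(ms)
    if not ms: return None
    best=min((minimize(cost,[x0,y0,a],method="Nelder-Mead",options=dict(initial_simplex=[[x0,y0,a],[x0+.006,y0,a],[x0,y0+.006,a],[x0,y0,a+.3]])) for x0,y0 in [onz(ms[0][0],*np.argwhere(ms[0][2]).mean(0)[::-1],.012,ms[0][1])[:2]] for a in np.arange(0,1.5,.3)),key=lambda r:r.fun)
    return np.round(best.x,4),round(best.fun,3),len(ms)
def grab(*names): return [(n,*(lambda m:(robot.read_camera(n),m))(robot.camera_model(n))) for n in names]
def go(x,y,z,yaw=None):
    """print tool-frame increments to put TCP at x,y,z with tool y-axis along world yaw (mod pi)"""
    s=robot.read_state(); r=R.from_rotvec(s["orientation"]).as_matrix(); d=r.T@(np.array([x,y,z])-s["tool_pos"])*1000
    cur=np.arctan2(r[1,1],r[0,1]); t=0 if yaw is None else -((yaw-cur+np.pi/2)%np.pi-np.pi/2)
    print("go",np.round(d,0),"turn",round(t,2),"alt",round(t-np.sign(t)*np.pi,2),"q6",round(s["q"][5],2),"pos",np.round(s["tool_pos"],3),"curyaw",round(cur,2))
E
python3 - <<'E'
from h import *
V=[(n,cv2.imread(f"pics/{n}0.png"),robot.camera_model(n)) for n in("scene","side")]
for p in((.439,-.147),(.52,-.084),(.44,.103)): print(fitdie(*p,V),[fitdie(*p,[v])[0] for v in V])
go(.44,.103,.15,None)
E
```

```text
(array([ 0.4384, -0.1464,  0.4803]), np.float64(0.135), 2) [array([ 0.4397, -0.1458,  0.6654]), array([ 0.4385, -0.1469,  0.3687])]
(array([ 0.5191, -0.0823,  0.3194]), np.float64(0.122), 2) [array([ 0.5206, -0.0828,  0.5101]), array([ 0.5186, -0.0835,  0.3355])]
(array([0.4398, 0.1031, 0.6578]), np.float64(0.132), 2) [array([0.4407, 0.1029, 0.653 ]), array([0.4378, 0.1027, 0.8617])]
go [-384. -361.   59.] turn 0 alt 0.0 q6 -0.09 pos [0.192 0.568 0.209] curyaw 1.24
```

Call:
{"op": "arm_command", "data": {
  "increments": "0 -35 -33 0 0; 0 -70 -66 0 0; 0 -105 -99 0 0; 0 -140 -132 0 0; 0 -175 -165 0 0"
}}

```text
t: 0.75
tool_pos: [0.3058, 0.3541, 0.2093]
orientation: [0.51, 3.1, 0.0]
force: [2.1, -0.2, 0.3]
opening: 0.0927
gripper_force: 0.0
```

Call:
{"op": "arm_command", "data": {
  "increments": "0 -35 -33 0 0; 0 -70 -66 0 0; 0 -105 -99 0 0; 0 -140 -132 0 0; 0 -175 -165 0 0"
}}

```text
t: 1.25
tool_pos: [0.4187, 0.1415, 0.2096]
orientation: [0.511, 3.099, 0.001]
force: [1.0, 0.8, -0.5]
opening: 0.0932
gripper_force: 0.0
```

Call:
{"op": "arm_command", "data": {
  "increments": "0 -34 -31 0 0.14; 0 -34 -31 20 0.28; 0 -34 -31 40 0.42; 0 -34 -31 59 0.56; 0 -34 -31 59 0.58"
}}

```text
t: 1.75
tool_pos: [0.4384, 0.1026, 0.1475]
orientation: [-1.379, -2.818, 0.004]
force: [-0.8, 0.9, 0.7]
opening: 0.0934
gripper_force: 0.0
```

Run:
```python
from h import *
V=grab("wrist","side"); cv2.imwrite("pics/w1.png",V[0][1])
r=fitdie(.44,.103,V[:1]);print(r,fitdie(.44,.103,V))
go(r[0][0],r[0][1],.027,r[0][2])
```

```text
(array([0.4388, 0.1027, 0.6704]), np.float64(0.057), 1) (array([0.439 , 0.1031, 0.7584]), np.float64(0.08), 2)
go [  0.  -1. 124.] turn -0.0 alt 3.14 q6 -0.55 pos [0.44  0.103 0.151] curyaw 0.67
```

View pics/w1.png

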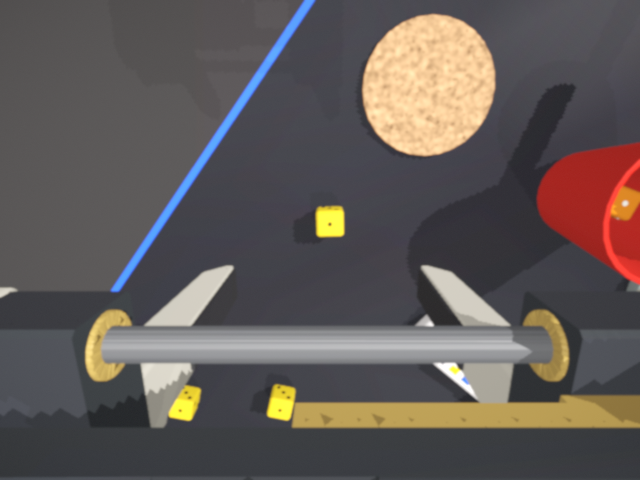

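Call:
{"op": "arm_command", "data": {
  "increments": "0 0 -1 42 0; 0 0 -1 84 0; 0 0 -1 122 0; 0 0 -1 124 0; 1 0 -1 124 0",
  "grip_force": 15
}}

```text
t: 2.35
tool_pos: [0.4398, 0.1027, 0.0274]
orientation: [-1.373, -2.825, 0.0]
force: [-0.1, 0.0, 0.9]
opening: 0.0884
gripper_force: 0.0
```

Call:
{"op": "arm_command", "data": {
  "increments": "1 0 0 0 0; 1 0 0 0 0; 1 0 0 -50 0; 1 0 0 -100 0; 1 0 0 -150 0"
}}

```text
t: 2.85
tool_pos: [0.4398, 0.1025, 0.1799]
orientation: [1.375, 2.823, 0.002]
force: [1.0, 0.2, -0.3]
opening: 0.0497
gripper_force: 0.0
```

```bash
cat >> h.py <<'E'
def ring(x,y,r,z): 
    a=np.linspace(0,2*np.pi,40); return np.c_[x+r*np.cos(a),y+r*np.sin(a),0*a+z]
def fitcone(x,y,r0,r1,h,views,maskf):
    ms=[]
    for n,im,m in views:
        k,l,st,c=cv2.connectedComponentsWithStats(cv2.morphologyEx(maskf(im),cv2.MORPH_CLOSE,np.ones((3,3))))
        u=proj(n,[x,y,h/2],m); i=1+int(np.argmin([np.hypot(*(c[i]-u)) if st[i,4]>300 else 1e9 for i in range(1,k)]))
        mk=np.zeros(l.shape,np.uint8); cv2.fillConvexPoly(mk,cv2.convexHull(np.argwhere(l==i)[:,::-1].astype(np.int32)),1); ms.append((n,m,mk))
    def cost(p):
        s=0
        for n,m,mk in ms:
            t=np.zeros_like(mk); cv2.fillConvexPoly(t,cv2.convexHull((proj(n,np.vstack([ring(*p,r0,0),ring(*p,r1,h)]),m)*16).astype(np.int32)),1,cv2.LINE_8,4)
            s+=1-(t&mk).sum()/(t|mk).sum()
        return s/len(ms)
    r=minimize(cost,[x,y],method="Nelder-Mead",options=dict(initial_simplex=[[x,y],[x+.01,y],[x,y+.01]])); return np.round(r.x,4),round(r.fun,3)
red=lambda im:(lambda b:cv2.inRange(b,(0,170,60),(6,255,255))|cv2.inRange(b,(174,170,60),(180,255,255)))(cv2.cvtColor(im,cv2.COLOR_BGR2HSV))
white=lambda im:cv2.inRange(cv2.cvtColor(im,cv2.COLOR_BGR2HSV),(0,0,95),(180,70,255))
E
python3 - <<'E'
from h import *
V=[(n,cv2.imread(f"pics/{n}0.png"),robot.camera_model(n)) for n in("scene","side")]
for v in [V,V[:1],V[1:]]:
    print(fitcone(.61,.258,.038,.052,.1,v,red),fitcone(.449,-.303,.055,.088,.065,v,white))
s=robot.read_state();print(s["tool_pos"],s["opening"])
E
```

```text
(array([0.6076, 0.2629]), np.float64(0.028)) (array([ 0.4498, -0.3093]), np.float64(0.052))
(array([0.6076, 0.2629]), np.float64(0.018)) (array([ 0.4506, -0.31  ]), np.float64(0.014))
(array([0.6068, 0.2629]), np.float64(0.028)) (array([ 0.4487, -0.3118]), np.float64(0.081))
[0.43977488 0.10252246 0.17987474] 0.04973960640228856
```

Call:
{"op": "arm_command", "data": {
  "increments": "0.5 0 0 50 0; 0.5 0 0 100 0; 0.5 0 0 148 0; 0.5 0 0 152 0; 1 0 0 152 0"
}}

```text
t: 3.35
tool_pos: [0.4394, 0.1025, 0.0251]
orientation: [-1.375, -2.823, 0.001]
force: [0.1, 0.4, 0.7]
opening: 0.042
gripper_force: 0.0
```

Call:
{"op": "arm_command", "data": {
  "increments": "1 0 0 0 0; 1 0 0 0 0; 1 0 0 0 0; 1 0 0 0 0; 1 0 0 0 0"
}}

```text
t: 3.85
tool_pos: [0.44, 0.1025, 0.025]
orientation: [1.376, 2.823, 0.001]
force: [-0.8, 0.1, -1.2]
opening: 0.0032
gripper_force: 0.0
```

Call:
{"op": "arm_command", "data": {
  "increments": "1 0 0 -50 0; 1 0 0 -100 0; 1 0 0 -150 0; 1 0 0 -150 0"
}}

```text
t: 4.25
tool_pos: [0.4441, 0.103, 0.1827]
orientation: [1.371, 2.814, 0.011]
force: [0.3, 0.3, -0.1]
opening: 0.0005
gripper_force: 0.0
```

Run:
```python
from h import *
go(.6076,.2629,.178)
```

```text
go [ 25. 227.   7.] turn 0 alt 0.0 q6 -0.55 pos [0.444 0.103 0.183] curyaw 0.66
```

Run:
```python
from h import *
V=grab("wrist","side","scene"); cv2.imwrite("pics/w2.png",V[0][1])
print(fitdie(.44,.103,V),[fitdie(.44,.103,[v],90) for v in V])
print(robot.read_state()["tool_pos"])
```

```text
(array([0.4397, 0.1034, 0.6531]), np.float64(0.11), 3) [(array([0.4396, 0.1029, 0.6794]), np.float64(0.048), 1), (array([0.439 , 0.103 , 0.7706]), np.float64(0.093), 1), (array([0.4398, 0.104 , 0.6489]), np.float64(0.132), 1)]
[0.43952665 0.10246272 0.17406451]
```

View pics/w2.png

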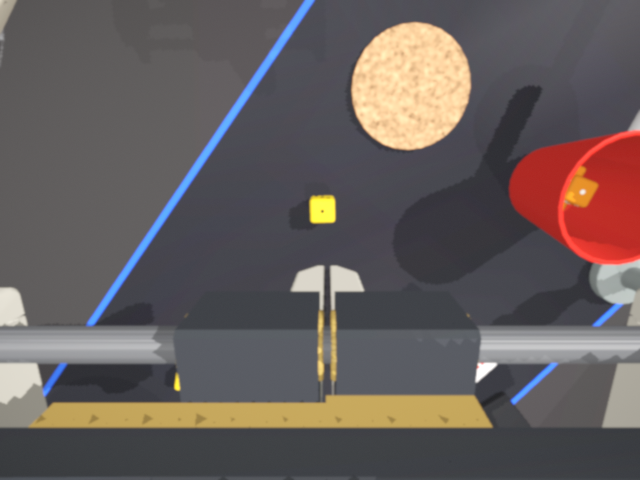

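Run:
```python
from h import *
s=robot.read_state(); m=robot.camera_model("wrist"); p=s["tool_pos"]; r=R.from_rotvec(s["orientation"]).as_matrix(); print(s["t"],p,s["opening"],s["q"])
for n in ("wrist","side","scene"):
    print(n,[np.round(proj(n,p+r[:,2]*d)) for d in(-.06,0,.006,.025)])
print(r.T@(m["eye"]-p), r.T@R.from_rotvec(m["rotation"]).as_matrix())
a=robot.read_camera("side"); cv2.imwrite("pics/s2.png",cv2.resize(a[150:350,300:560],None,fx=3,fy=3,interpolation=cv2.INTER_CUBIC))
```

```text
4.4 [0.43952665 0.10246272 0.17406451] 0.00022229042637782014 [ 1.15359532e-01 -2.65375757e-01  1.93051457e+00 -2.47010909e-05
  1.47627918e+00 -5.48632085e-01]
wrist [array([329., 336.]), array([329., 276.]), array([329., 272.]), array([328., 260.])]
side [array([384., 198.]), array([382., 218.]), array([382., 220.]), array([381., 226.])]
scene [array([262., 164.]), array([264., 185.]), array([264., 187.]), array([265., 193.])]
[ 0.0704281  -0.00083449 -0.17582775] [[-2.36441267e-04 -9.67031236e-01 -2.54657677e-01]
 [ 9.99999602e-01 -9.42607821e-06 -8.92672324e-04]
 [ 8.60841597e-04 -2.54657787e-01  9.67030853e-01]]
```

View pics/s2.png

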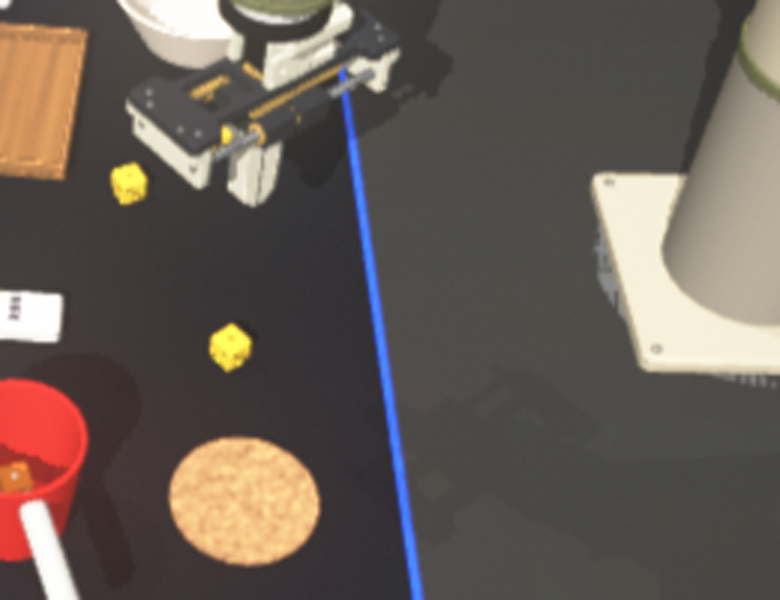

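Call:
{"op": "arm_command", "data": {
  "increments": "0.5 0 0 0 0; 0.5 0 0 0 0; 0.5 0 0 0 0; 0.5 0 0 0 0; 0.5 0 0 0 0"
}}

```text
t: 4.95
tool_pos: [0.4395, 0.1025, 0.1741]
orientation: [-1.376, -2.824, 0.0]
force: [0.8, -0.2, -0.3]
opening: 0.0359
gripper_force: 0.0
```

Call:
{"op": "arm_command", "data": {
  "increments": "0.5 0 0 50 0; 0.5 0 0 100 0; 0.5 0 0 150 0; 0.5 0 0 155 0; 0.5 0 0 160 0"
}}

```text
t: 5.45
tool_pos: [0.439, 0.1024, 0.0142]
orientation: [-1.375, -2.823, 0.002]
force: [0.5, -0.1, 1.2]
opening: 0.0467
gripper_force: 0.0
```

Run:
```python
from h import *
go(.4397,.103,.01)
V=grab("wrist","side","scene"); s=robot.read_state(); print(s["force"],s["opening"])
print(proj("side",s["tool_pos"]),proj("scene",s["tool_pos"]))
a=V[1][1][225:305,330:430]; b=V[2][1][195:275,220:320]
cv2.imwrite("pics/s3.png",cv2.resize(np.vstack([a,b]),None,fx=3.7,fy=3.7,interpolation=cv2.INTER_CUBIC))
```

```text
go [0. 1. 4.] turn 0 alt 0.0 q6 -0.55 pos [0.439 0.102 0.014] curyaw 0.66
[ 0.31487897 -0.60802504  0.6940138 ] 0.046615674137790754
[375.17113028 264.03766355] [269.33317898 234.38265953]
```

View pics/s3.png

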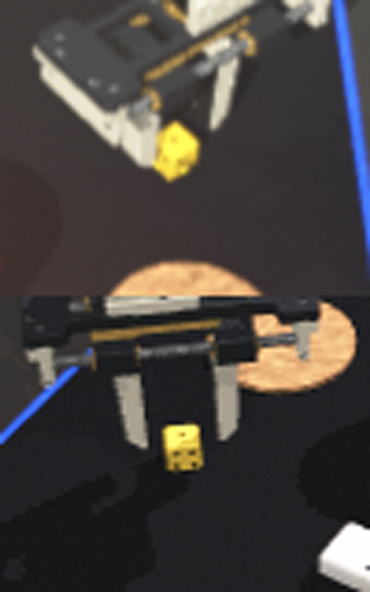

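Call:
{"op": "arm_command", "data": {
  "increments": "0.5 0 1 6 0; 0.5 0 1 10 0; 1 0 1 10 0; 1 0 1 10 0; 1 0 1 10 0"
}}

```text
t: 6.1
tool_pos: [0.4405, 0.1031, 0.0045]
orientation: [1.376, 2.824, 0.0]
force: [-0.1, 0.3, 0.6]
opening: 0.0275
gripper_force: 0.0
```

Call:
{"op": "arm_command", "data": {
  "increments": "1 0 0 0 0; 1 0 0 0 0; 1 0 0 0 0; 1 0 0 0 0"
}}

```text
t: 6.5
tool_pos: [0.4405, 0.1031, 0.0045]
orientation: [1.376, 2.824, 0.0]
force: [-0.3, 0.5, 2.5]
opening: 0.0239
gripper_force: 14.9
```

Call:
{"op": "arm_command", "data": {
  "increments": "1 0 0 -50 0; 1 0 0 -100 0; 1 0 0 -150 0; 1 5 48 -160 0; 1 10 96 -160 0"
}}

```text
t: 7.0
tool_pos: [0.5136, 0.1712, 0.1702]
orientation: [1.375, 2.815, 0.01]
force: [0.2, 0.4, -1.0]
opening: 0.0238
gripper_force: 14.9
```

Call:
{"op": "arm_command", "data": {
  "increments": "1 5 46 0 0; 1 10 90 0 0; 1 14 134 0 0; 1 14 134 0 0; 1 14 134 0 0"
}}

```text
t: 7.5
tool_pos: [0.6063, 0.2641, 0.1623]
orientation: [-1.374, -2.823, 0.004]
force: [0.4, -0.3, -0.3]
opening: 0.0234
gripper_force: 14.9
```

Run:
```python
from h import *
go(.6076,.2629,.09); s=robot.read_state(); print(s["opening"])
V=grab("wrist"); cv2.imwrite("pics/w4.png",V[0][1])
```

```text
go [-2.  1. 72.] turn 0 alt 0.0 q6 -0.33 pos [0.606 0.264 0.162] curyaw 0.66
0.023449445045874692
```

View pics/w4.png

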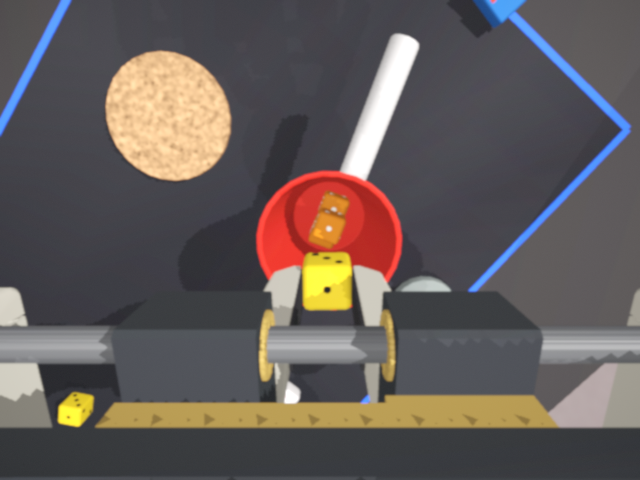

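Call:
{"op": "arm_command", "data": {
  "increments": "1 -2 1 36 0; 1 -2 1 72 0; 0.6 -2 1 72 0; 0.6 -2 1 72 0; 0.6 -2 1 72 0"
}}

```text
t: 8.05
tool_pos: [0.6101, 0.2629, 0.0957]
orientation: [1.375, 2.821, 0.004]
force: [-0.4, 0.1, -0.7]
opening: 0.037
gripper_force: 0.0
```

Call:
{"op": "arm_command", "data": {
  "increments": "0.6 0 0 -40 0; 0.6 0 0 -80 0; 0.6 0 0 -80 0"
}}

```text
t: 8.35
tool_pos: [0.6136, 0.2644, 0.1838]
orientation: [1.371, 2.814, 0.018]
force: [1.5, -0.0, 1.3]
opening: 0.037
gripper_force: 0.0
```

Run:
```python
from h import *
V=grab("scene","side"); 
for p in((.439,-.147),(.52,-.084)): r=fitdie(*p,V);print(r); go(*r[0][:2],.16,r[0][2])
m=robot.camera_model("wrist")
print(onz("wrist",329,241,.1,m))
W=grab("wrist"); print(ymask(W[0][1]).sum()//255); k=cv2.connectedComponentsWithStats(ymask(W[0][1])); print(k[2][1:][k[2][1:,4]>30],k[3][1:][k[2][1:,4]>30])
```

```text
(array([ 0.4385, -0.1463,  0.4872]), np.float64(0.144), 2)
go [-216. -388.   15.] turn 0.18 alt -2.96 q6 -0.33 pos [0.611 0.263 0.177] curyaw 0.66
(array([ 0.5209, -0.0826,  0.5707]), np.float64(0.559), 2)
go [-217. -284.   16.] turn 0.09 alt -3.05 q6 -0.33 pos [0.611 0.263 0.177] curyaw 0.66
[0.61382016 0.26175133 0.1       ]
2399
[[283 191  33  38 858]
 [226 311  20  70 658]
 [423 345   5  26  74]
 [ 61 381  29  35 771]] [[299.06526807 209.7027972 ]
 [233.24620061 346.22644377]
 [424.82432432 358.09459459]
 [ 75.12710765 399.35538262]]
```

Call:
{"op": "arm_command", "data": {
  "increments": "0.5 -27 -35 0 0; 0.5 -54 -71 0 0; 0.5 -81 -106 0 0; 0.5 -108 -142 0 0; 0.5 -135 -177 0 0"
}}

```text
t: 9.0
tool_pos: [0.551, 0.0458, 0.1713]
orientation: [-1.375, -2.823, 0.001]
force: [0.8, -0.1, -0.4]
opening: 0.0465
gripper_force: 0.0
```

Call:
{"op": "arm_command", "data": {
  "increments": "0.5 -27 -35 0 0.09; 0.5 -54 -71 0 0.09; 0.5 -82 -107 17 0.09; 0.5 -82 -107 17 0.09; 0.5 -82 -107 17 0.09"
}}

```text
t: 9.5
tool_pos: [0.5176, -0.0837, 0.1542]
orientation: [-1.504, -2.755, 0.0]
force: [0.2, 0.6, 0.0]
opening: 0.0467
gripper_force: 0.0
```

Run:
```python
from h import *
V=grab("wrist"); r=fitdie(.52,-.083,V,80);print(r)
go(r[0][0],r[0][1],.004,r[0][2])
```

```text
(array([ 0.5193, -0.0833,  0.4029]), np.float64(0.053), 1)
go [ -1.   1. 151.] turn 0.17 alt -2.97 q6 -0.83 pos [ 0.518 -0.083  0.155] curyaw 0.57
```

Call:
{"op": "arm_command", "data": {
  "increments": "0.5 -1 1 45 0.14; 0.5 -1 1 90 0.17; 0.5 -1 1 135 0.17; 0.5 -1 1 150 0.17; 0.5 -1 1 151 0.17"
}}

```text
t: 10.05
tool_pos: [0.5183, -0.0817, 0.0022]
orientation: [-1.725, -2.619, 0.002]
force: [-0.5, 0.3, 0.2]
opening: 0.0465
gripper_force: 0.0
```

Call:
{"op": "arm_command", "data": {
  "increments": "1 0 0 0 0; 1 0 0 0 0; 1 0 0 0 0; 1 0 0 0 0; 1 0 0 0 0"
}}

```text
t: 10.55
tool_pos: [0.522, -0.0839, 0.0065]
orientation: [1.729, 2.619, 0.002]
force: [-0.2, 1.3, 8.3]
opening: 0.0241
gripper_force: 15.0
```

Call:
{"op": "arm_command", "data": {
  "increments": "1 0 0 0 0; 1 0 0 -50 0; 1 0 0 -100 0; 1 0 0 -150 0; 1 0 0 -158 0"
}}

```text
t: 11.05
tool_pos: [0.5244, -0.0846, 0.171]
orientation: [1.724, 2.612, 0.006]
force: [0.4, 0.3, -0.1]
opening: 0.0235
gripper_force: 15.0
```

Run:
```python
from h import *
go(.61,.2625,.16)
```

```text
go [286. 215.  11.] turn 0 alt 0.0 q6 -0.66 pos [ 0.524 -0.085  0.171] curyaw 0.4
```

Call:
{"op": "arm_command", "data": {
  "increments": "1 36 27 0 0; 1 72 54 0 0; 1 108 81 0 0; 1 144 108 0 0; 1 180 135 0 0"
}}

```text
t: 11.55
tool_pos: [0.5738, 0.1368, 0.1625]
orientation: [1.731, 2.621, 0.001]
force: [0.9, -1.1, 0.8]
opening: 0.0237
gripper_force: 15.0
```

Call:
{"op": "arm_command", "data": {
  "increments": "1 36 27 0 0; 1 72 54 0 0; 1 107 80 0 0; 1 107 80 0 0; 1 107 80 0 0"
}}

```text
t: 12.05
tool_pos: [0.6047, 0.2657, 0.1617]
orientation: [-1.728, -2.623, 0.002]
force: [-0.1, -0.4, 0.1]
opening: 0.0238
gripper_force: 15.0
```

Run:
```python
from h import *
go(.61,.2625,.092); print(robot.read_state()["opening"])
```

```text
go [-5.  4. 70.] turn 0 alt 0.0 q6 -0.07 pos [0.605 0.266 0.162] curyaw 0.41
0.023764000924962267
```

Call:
{"op": "arm_command", "data": {
  "increments": "1 -5 4 35 0; 1 -5 4 70 0; 1 -5 4 70 0; 0.6 -5 4 70 0; 0.6 -5 4 70 0"
}}

```text
t: 12.55
tool_pos: [0.6121, 0.2617, 0.0951]
orientation: [1.731, 2.619, 0.004]
force: [-0.0, 0.0, 0.3]
opening: 0.0348
gripper_force: 0.0
```

Call:
{"op": "arm_command", "data": {
  "increments": "0.6 0 0 0 0; 0.6 0 0 -40 0; 0.6 0 0 -75 0; 0.6 -31 -32 -75 0; 0.5 -61 -64 -75 0"
}}

```text
t: 13.05
tool_pos: [0.5776, 0.181, 0.1714]
orientation: [1.725, 2.62, 0.007]
force: [0.5, -1.1, -0.7]
opening: 0.0416
gripper_force: 0.0
```

Call:
{"op": "arm_command", "data": {
  "increments": "0.5 -31 -32 0 0; 0.5 -61 -64 0 0; 0.5 -92 -96 0 0; 0.5 -123 -128 0 0; 0.5 -154 -160 0 0"
}}

```text
t: 13.55
tool_pos: [0.4893, -0.0253, 0.1693]
orientation: [1.728, 2.62, 0.002]
force: [0.7, -0.4, 0.5]
opening: 0.0463
gripper_force: 0.0
```

Call:
{"op": "arm_command", "data": {
  "increments": "0.5 -31 -32 0 0; 0.5 -61 -64 5 0; 0.5 -92 -96 10 0; 0.5 -92 -96 15 0; 0.5 -92 -96 15 0"
}}

```text
t: 14.05
tool_pos: [0.4372, -0.147, 0.1531]
orientation: [1.734, 2.618, 0.001]
force: [-0.2, 0.3, 0.1]
opening: 0.0468
gripper_force: 0.0
```

Run:
```python
from h import *
V=grab("wrist"); r=fitdie(.4385,-.1465,V,80);print(r)
go(r[0][0],r[0][1],.004,r[0][2])
cv2.imwrite("pics/w5.png",V[0][1])
S=robot.read_camera("side"); cv2.imwrite("pics/s5.png",cv2.resize(S[110:370,200:460],None,fx=2.2,fy=2.2,interpolation=cv2.INTER_CUBIC))
```

```text
(array([ 0.4388, -0.1465,  0.4146]), np.float64(0.039), 1)
go [ -1.   1. 149.] turn -0.01 alt 3.13 q6 -0.84 pos [ 0.438 -0.146  0.153] curyaw 0.4
```

View pics/s5.png

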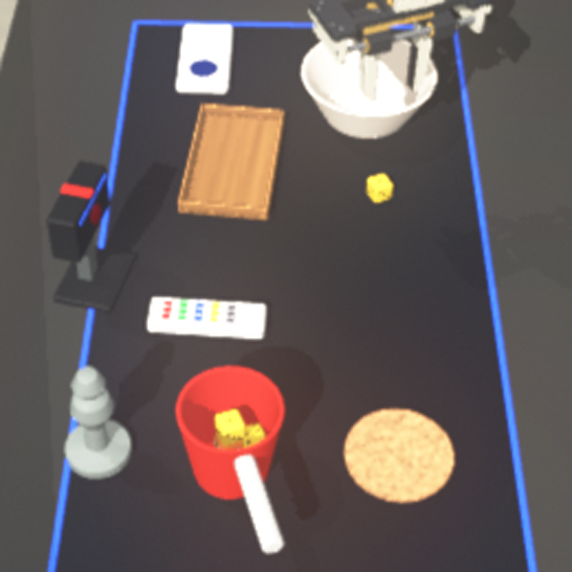

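Call:
{"op": "arm_command", "data": {
  "increments": "0.5 -1 1 45 0; 0.5 -1 1 90 0; 0.5 -1 1 135 0; 0.5 -1 1 149 0; 0.5 -1 1 149 0"
}}

```text
t: 14.65
tool_pos: [0.4368, -0.1442, 0.0008]
orientation: [-1.724, -2.62, 0.001]
force: [0.4, -0.4, 0.3]
opening: 0.0464
gripper_force: 0.0
```

Call:
{"op": "arm_command", "data": {
  "increments": "1 0 0 0 0; 1 0 0 0 0; 1 0 0 0 0; 1 0 0 0 0; 1 0 0 0 0"
}}

```text
t: 15.15
tool_pos: [0.44, -0.1471, 0.005]
orientation: [1.729, 2.619, 0.001]
force: [1.1, 1.7, 7.3]
opening: 0.0237
gripper_force: 14.8
```

Call:
{"op": "arm_command", "data": {
  "increments": "1 0 0 0 0; 1 0 0 -50 0; 1 0 0 -100 0; 1 0 0 -150 0; 1 0 0 -158 0"
}}

```text
t: 15.65
tool_pos: [0.4422, -0.1484, 0.1693]
orientation: [1.724, 2.612, 0.003]
force: [0.9, 0.0, 0.5]
opening: 0.0242
gripper_force: 14.8
```

Call:
{"op": "arm_command", "data": {
  "increments": "1 31 32 0 0; 1 61 64 0 0; 1 92 96 0 0; 1 123 128 0 0; 1 154 160 0 0"
}}

```text
t: 16.15
tool_pos: [0.5255, 0.0595, 0.1613]
orientation: [1.731, 2.621, 0.0]
force: [0.3, -1.3, -0.4]
opening: 0.0238
gripper_force: 14.8
```

Call:
{"op": "arm_command", "data": {
  "increments": "1 31 32 0 0; 1 61 64 0 0; 1 92 96 0 0; 1 123 128 0 0; 1 153 160 0 0"
}}

```text
t: 16.65
tool_pos: [0.6123, 0.2632, 0.1609]
orientation: [-1.731, -2.622, 0.0]
force: [0.7, 0.5, -0.2]
opening: 0.024
gripper_force: 14.8
```

Run:
```python
from h import *
go(.608,.2625,.092); print(robot.read_state()["opening"])
```

```text
go [ 1. -4. 69.] turn 0 alt 0.0 q6 -0.07 pos [0.612 0.263 0.161] curyaw 0.4
0.023955328055763406
```

Call:
{"op": "arm_command", "data": {
  "increments": "1 0 -2 35 0; 1 0 -3 66 0; 1 0 -3 66 0; 0.6 0 -3 66 0; 0.6 0 -3 66 0"
}}

```text
t: 17.15
tool_pos: [0.6106, 0.2603, 0.0978]
orientation: [1.73, 2.62, 0.004]
force: [0.8, -0.4, 0.1]
opening: 0.0347
gripper_force: 0.0
```

Call:
{"op": "arm_command", "data": {
  "increments": "0.6 0 0 0 0; 0.6 0 0 -40 0; 0.6 0 0 -70 0; 0.3 45 4 -70 0.1; 0.3 90 8 -70 0.1"
}}

```text
t: 17.65
tool_pos: [0.5835, 0.3466, 0.1699]
orientation: [1.866, 2.523, 0.01]
force: [-0.7, -0.5, 0.0]
opening: 0.049
gripper_force: 0.0
```

Call:
{"op": "arm_command", "data": {
  "increments": "0.3 0 0 0 0; 0.3 0 0 0 0"
}}

```text
t: 17.85
tool_pos: [0.5814, 0.3472, 0.1669]
orientation: [1.856, 2.533, 0.003]
force: [0.1, -0.7, 0.1]
opening: 0.0631
gripper_force: 0.0
```

Run:
```python
from h import *
go(.581,.348,.060,.304)
V=grab("wrist","side"); cv2.imwrite("pics/w6.png",np.vstack([V[0][1][:330],cv2.resize(V[1][1][220:360,200:460],(640,345))])[:, :][:675]); 
im=cv2.imread("pics/w6.png"); cv2.imwrite("pics/w6.png",cv2.resize(im,None,fx=.88,fy=.88))
```

```text
go [  1.  -0. 107.] turn 0.0 alt -3.14 q6 0.16 pos [0.581 0.347 0.167] curyaw 0.31
```

View pics/w6.png

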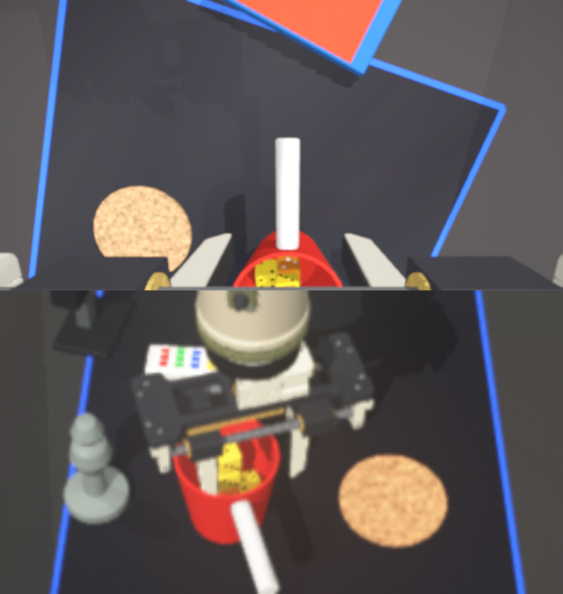

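Call:
{"op": "arm_command", "data": {
  "increments": "0.3 1 0 45 0; 0.3 1 0 90 0; 0.3 1 0 107 0; 0.3 1 0 107 0; 1 1 0 107 0",
  "grip_force": 8
}}

```text
t: 18.45
tool_pos: [0.5821, 0.3468, 0.06]
orientation: [1.86, 2.531, 0.002]
force: [1.5, -0.3, 0.8]
opening: 0.0605
gripper_force: 0.0
```

Call:
{"op": "arm_command", "data": {
  "increments": "1 0 0 0 0; 1 0 0 0 0; 1 0 0 0 0; 1 0 0 0 0; 1 0 0 0 0"
}}

```text
t: 18.95
tool_pos: [0.581, 0.3473, 0.0587]
orientation: [1.859, 2.532, 0.001]
force: [1.0, -0.6, -0.2]
opening: 0.0215
gripper_force: 0.0
```

Call:
{"op": "arm_command", "data": {
  "increments": "1 0 0 0 0; 1 0 0 -5 0; 1 0 0 -10 0; 1 0 0 -15 0; 1 0 0 -20 0"
}}

```text
t: 19.45
tool_pos: [0.581, 0.3471, 0.0788]
orientation: [1.86, 2.532, 0.0]
force: [-0.3, -0.9, -1.5]
opening: 0.0199
gripper_force: 8.0
```

Run:
```python
from h import *
s=robot.read_state(); print(s["tool_pos"],s["force"],s["wrist_torque"],s["opening"],s["gripper_force"])
V=grab("side","scene")
for n,im,m in V:
    k,l,st,c=cv2.connectedComponentsWithStats(red(im)); u=proj(n,[.608,.2625,.05],m); i=1+int(np.argmin([np.hypot(*(c[i]-u)) if st[i,4]>200 else 1e9 for i in range(1,k)])); print(n,st[i],c[i])
```

```text
[0.58100597 0.34705059 0.07884323] [-0.25558162 -0.88386468 -1.48281523] [-0.10488647  0.06604623 -0.02576602] 0.019893244272961033 7.999874800443649
side [ 292  415   87   65 3410] [334.2058651  447.71231672]
scene [ 336  179   41   51 1386] [355.94155844 202.83838384]
```

Call:
{"op": "arm_command", "data": {
  "increments": "1 0 0 -10 0; 1 0 0 -20 0; 1 0 0 -30 0; 1 0 0 -40 0; 1 0 0 -50 0"
}}

```text
t: 20.05
tool_pos: [0.5811, 0.3472, 0.1295]
orientation: [1.859, 2.532, 0.001]
force: [-0.0, 0.4, -2.7]
opening: 0.0199
gripper_force: 8.0
```

Call:
{"op": "arm_command", "data": {
  "increments": "1 0 0 -10 0; 1 0 0 -20 0; 1 0 0 -30 0; 1 0 0 -40 0; 1 0 0 -50 0"
}}

```text
t: 20.55
tool_pos: [0.5809, 0.3471, 0.1791]
orientation: [1.859, 2.532, -0.0]
force: [0.8, -0.3, -2.9]
opening: 0.02
gripper_force: 8.0
```

```bash
cat >> h.py <<'E'
def shakerpts(G,yaw,th,r=.09):
    "surface points of the cup, handle direction yaw when upright, tilted th away from the handle about G"
    a=np.linspace(0,2*np.pi,30); p=np.vstack([np.c_[.038*np.cos(a),.038*np.sin(a),0*a],np.c_[.052*np.cos(a),.052*np.sin(a),0*a+.1]])-[r,0,.08]
    return R.from_euler("z",yaw).apply(R.from_euler("y",-th).apply(p))+G
def fittilt(views,r=.09,dz=.02):
    s=robot.read_state(); t=R.from_rotvec(s["orientation"]).as_matrix(); yaw=np.arctan2(t[1,0],t[0,0]); G=s["tool_pos"]+[0,0,dz]; out={}
    for n,im,m in views:
        mk=red(im)//255; c=[]
        for th in np.radians(np.arange(-10,160,2)):
            h=np.zeros_like(mk); cv2.fillConvexPoly(h,cv2.convexHull(proj(n,shakerpts(G,yaw,th,r),m).astype(np.int32)),1); box=cv2.dilate(h,np.ones((41,41)))
            k=mk&box; c.append((k&h).sum()/((k|h).sum()+1))
        o=np.argsort(c)[::-1][:3]; out[n]=[(int(-10+2*i),round(float(c[i]),2)) for i in o]
    print(out,"G",np.round(G,3),"h yaw",round(yaw,2),"F",np.round(s["force"],1),"open",round(s["opening"],4),"q6",round(s["q"][5],2)); return out
E
python3 - <<'E'
from h import *
V=grab("side","scene"); fittilt(V); cv2.imwrite("pics/t1.png",V[1][1]); cv2.imwrite("pics/t1s.png",V[0][1])
E
```

```text
{'side': [(62, 0.63), (60, 0.62), (64, 0.61)], 'scene': [(48, 0.5), (40, 0.5), (46, 0.5)]} G [0.582 0.348 0.201] h yaw 1.87 F [ 0.2  0.3 -1.5] open 0.0196 q6 0.16
```

Run:
```python
from h import *
a=cv2.imread("pics/t1s.png")[220:420,200:460]; b=cv2.imread("pics/t1.png")[90:290,260:480]
cv2.imwrite("pics/t1c.png",np.hstack([cv2.resize(a,None,fx=1.65,fy=2.5)[:,:],cv2.resize(b,None,fx=1.65,fy=2.5)]) if 0 else np.hstack([cv2.resize(a,(429,330)),cv2.resize(b,(363,330))]))
```

```text
(no output)
```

View pics/t1c.png

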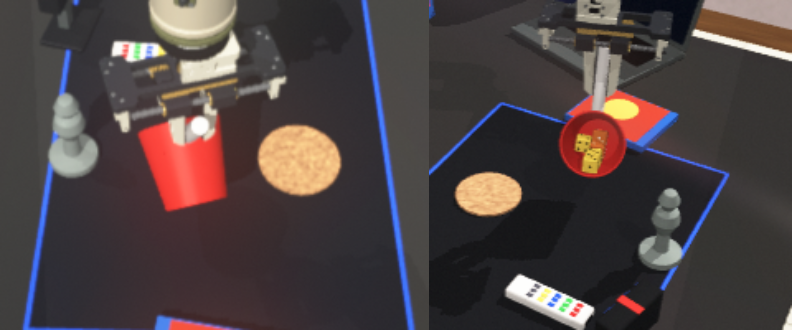

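Call:
{"op": "arm_command", "data": {
  "increments": "1 0 0 0 0; 1 0 0 -25 0; 1 0 0 -60 0; 1 -10 -6 -60 0; 1 -30 -19 -60 0",
  "grip_force": 40
}}

```text
t: 21.15
tool_pos: [0.5721, 0.3135, 0.2386]
orientation: [1.857, 2.533, 0.003]
force: [0.6, -0.7, -2.1]
opening: 0.0194
gripper_force: 40.0
```

Call:
{"op": "arm_command", "data": {
  "increments": "1 -34 -21 0 0; 1 -68 -43 0 0; 1 -101 -64 0 0; 1 -135 -86 0 0; 1 -169 -107 0 0"
}}

```text
t: 21.65
tool_pos: [0.5188, 0.1177, 0.2367]
orientation: [-1.859, -2.531, 0.002]
force: [1.8, -0.1, -2.2]
opening: 0.0195
gripper_force: 40.0
```

Call:
{"op": "arm_command", "data": {
  "increments": "1 -34 -21 0 0; 1 -68 -43 0 0; 1 -101 -64 0 0; 1 -135 -86 0 0; 1 -169 -107 0 0"
}}

```text
t: 22.15
tool_pos: [0.4673, -0.0753, 0.2369]
orientation: [-1.859, -2.531, 0.001]
force: [1.0, 0.4, -1.6]
opening: 0.0193
gripper_force: 40.0
```

Call:
{"op": "arm_command", "data": {
  "increments": "1 -34 -21 0 0; 1 -63 -40 0 0; 1 -89 -56 0 0; 1 -108 -69 0 0; 1 -122 -78 0 0"
}}

```text
t: 22.65
tool_pos: [0.4294, -0.215, 0.2368]
orientation: [-1.861, -2.529, 0.001]
force: [0.1, 0.5, -2.6]
opening: 0.0192
gripper_force: 40.0
```

Run:
```python
from h import *
V=grab("scene","side"); fittilt(V); print(fitcone(.4502,-.31,.055,.088,.065,V[:1],white)); go(.4248,-.228,.189,.30)
k=[(n,cv2.countNonZero(ymask(im))) for n,im,m in V];print(k)
cv2.imwrite("pics/t2.png",V[0][1]); cv2.imwrite("pics/t2s.png",V[1][1])
```

```text
{'scene': [(62, 0.69), (60, 0.69), (58, 0.67)], 'side': [(62, 0.61), (58, 0.61), (60, 0.61)]} G [ 0.429 -0.215  0.257] h yaw 1.87 F [-0.3  0.2 -2.4] open 0.0191 q6 -0.87
(array([ 0.4511, -0.3095]), np.float64(0.022))
go [-11.  -8.  48.] turn 0.0 alt -3.14 q6 -0.87 pos [ 0.429 -0.215  0.237] curyaw 0.3
[('scene', 745), ('side', 1139)]
```

Call:
{"op": "arm_command", "data": {
  "increments": "1 0 -7 15 0; 1 0 -7 30 0; 1 0 -7 40 0; 1 0 -7 45 0; 1 0 -7 48 0"
}}

```text
t: 23.25
tool_pos: [0.4241, -0.215, 0.1894]
orientation: [-1.858, -2.532, -0.0]
force: [0.2, -0.4, -1.8]
opening: 0.0189
gripper_force: 40.0
```

Call:
{"op": "arm_command", "data": {
  "increments": "1 0 0 0 0; 1 -8 0 1 0; 1 -16 0 1 0; 1 -25 0 2 0; 1 -33 0 2 0",
  "grip_force": 8
}}

```text
t: 23.75
tool_pos: [0.4345, -0.2483, 0.1887]
orientation: [1.859, 2.531, -0.0]
force: [0.1, 1.0, -1.6]
opening: 0.0198
gripper_force: 8.0
```

Call:
{"op": "arm_command", "data": {
  "increments": "1 -9 0 3 0; 1 -18 0 5 0; 1 -27 0 8 0; 1 -36 0 11 0; 1 -36 0 11 0"
}}

```text
t: 24.25
tool_pos: [0.445, -0.2826, 0.1768]
orientation: [-1.861, -2.531, 0.0]
force: [0.7, -2.1, 2.8]
opening: 0.0199
gripper_force: 8.0
```

Run:
```python
from h import *
V=grab("scene","side"); fittilt(V); print(fitcone(.4502,-.31,.055,.088,.065,V[:1],white))
b=V[0][1][220:440,60:330]; a=V[1][1][90:290,280:480]; cv2.imwrite("pics/t3.png",np.hstack([cv2.resize(b,(430,350)),cv2.resize(a,(350,350))]))
```

```text
{'scene': [(86, 0.73), (88, 0.72), (84, 0.71)], 'side': [(86, 0.83), (84, 0.82), (90, 0.82)]} G [ 0.445 -0.282  0.197] h yaw 1.87 F [ 0.  -1.6  3. ] open 0.0198 q6 -0.97
(array([ 0.4504, -0.3088]), np.float64(0.087))
```

Call:
{"op": "arm_command", "data": {
  "increments": "1 -8 0 5 0; 1 -16 0 10 0; 1 -24 0 15 0; 1 -32 0 20 0; 1 -38 0 26 0"
}}

```text
t: 24.85
tool_pos: [0.4565, -0.3185, 0.1509]
orientation: [1.86, 2.532, -0.0]
force: [0.7, -3.2, 3.0]
opening: 0.0198
gripper_force: 8.0
```

Call:
{"op": "arm_command", "data": {
  "increments": "1 -7 0 7 0; 1 -13 0 14 0; 1 -19 0 21 0; 1 -19 0 21 0; 1 -19 0 21 0"
}}

```text
t: 25.35
tool_pos: [0.4617, -0.3358, 0.1298]
orientation: [-1.859, -2.531, 0.0]
force: [0.8, -2.1, 1.3]
opening: 0.0193
gripper_force: 8.0
```

Run:
```python
from h import *
V=grab("scene","side"); fittilt(V); print(fitcone(.4502,-.31,.055,.088,.065,V[:1],white))
b=V[0][1][220:440,60:330]; a=V[1][1][90:290,280:480]; cv2.imwrite("pics/t4.png",np.hstack([cv2.resize(b,(430,350)),cv2.resize(a,(350,350))]))
```

```text
{'scene': [(116, 0.44), (118, 0.44), (114, 0.42)], 'side': [(116, 0.81), (118, 0.81), (120, 0.8)]} G [ 0.462 -0.336  0.151] h yaw 1.87 F [ 0.8 -3.   1.3] open 0.0198 q6 -1.02
(array([ 0.4452, -0.3025]), np.float64(0.129))
```

Call:
{"op": "arm_command", "data": {
  "increments": "1 0 0 0 0; 1 0 0 0 0; 1 0 0 -8 0; 1 0 0 -16 0; 1 0 0 -25 0",
  "grip_force": 60
}}

```text
t: 25.95
tool_pos: [0.4616, -0.3351, 0.1556]
orientation: [-1.858, -2.531, -0.001]
force: [-0.2, 0.9, -3.0]
opening: 0.0191
gripper_force: 60.0
```

Call:
{"op": "arm_command", "data": {
  "increments": "1 0 0 0 0; 1 0 0 0 0; 1 0 0 0 0; 1 0 0 0 0; 1 0 0 0 0"
}}

```text
t: 26.45
tool_pos: [0.4617, -0.3356, 0.1549]
orientation: [-1.859, -2.531, -0.0]
force: [0.4, -0.2, -2.3]
opening: 0.019
gripper_force: 60.0
```

Run:
```python
from h import *
V=grab("scene","side"); fittilt(V); print(fitcone(.4502,-.31,.055,.088,.065,V[:1],white))
b=V[0][1][220:440,60:330]; a=V[1][1][90:290,280:480]; cv2.imwrite("pics/t5.png",np.hstack([cv2.resize(b,(430,350)),cv2.resize(a,(350,350))]))
```

```text
{'scene': [(118, 0.5), (116, 0.5), (114, 0.48)], 'side': [(116, 0.83), (118, 0.83), (120, 0.83)]} G [ 0.462 -0.336  0.175] h yaw 1.87 F [-0.8 -0.1 -1.3] open 0.0193 q6 -1.02
(array([ 0.4496, -0.3091]), np.float64(0.165))
```

View pics/t5.png

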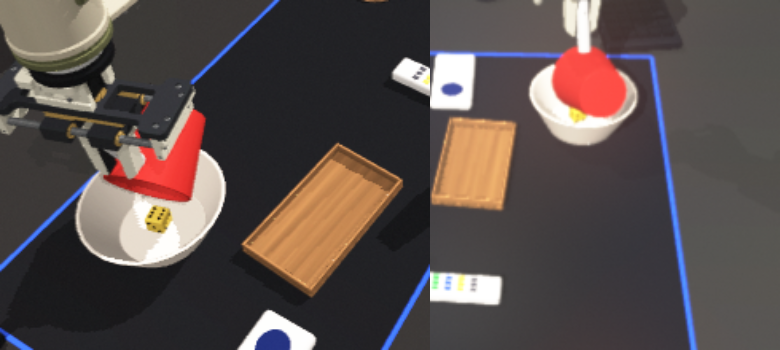

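Call:
{"op": "arm_command", "data": {
  "increments": "1 -15 0 0 0; 1 20 0 0 0; 1 -15 0 0 0; 1 20 0 0 0; 1 -10 0 -10 0"
}}

```text
t: 27.05
tool_pos: [0.4586, -0.3362, 0.156]
orientation: [-1.845, -2.518, -0.005]
force: [0.4, -1.1, -1.3]
opening: 0.0189
gripper_force: 60.0
```

Call:
{"op": "arm_command", "data": {
  "increments": "1 30 0 -10 0; 1 -5 0 5 0; 1 30 0 -10 0; 1 -5 0 5 0; 1 10 0 -5 0"
}}

```text
t: 27.55
tool_pos: [0.4594, -0.3362, 0.1628]
orientation: [-1.855, -2.522, 0.0]
force: [-0.7, 1.3, -1.5]
opening: 0.0192
gripper_force: 60.0
```

```bash
cat >> h.py <<'E'
def favg(n=16):
    f=[]
    for _ in range(n): robot.read_camera("side"); f.append(robot.read_state()["force"])
    print("favg",np.round(np.mean(f,0),2),"+-",np.round(np.std(f,0)/n**.5,2))
E
python3 - <<'E'
from h import *
V=grab("scene","side"); fittilt(V); favg()
go(.4616,-.3356,.155)
cv2.imwrite("pics/t6.png",V[0][1]);cv2.imwrite("pics/t6s.png",V[1][1])
o=lambda im:cv2.inRange(cv2.cvtColor(im,cv2.COLOR_BGR2HSV),(8,130,60),(20,255,255))
for n,im,m in V:
    for nm,mk in(("y",ymask(im)),("o",o(im))):
        k,l,st,c=cv2.connectedComponentsWithStats(mk); u=proj(n,[.45,-.31,.02],m)
        print(n,nm,[(st[i].tolist(),) for i in range(1,k) if st[i,4]>15 and np.hypot(*(c[i]-u))<70])
E
```

```text
{'scene': [(114, 0.51), (112, 0.5), (116, 0.5)], 'side': [(114, 0.83), (118, 0.82), (116, 0.82)]} G [ 0.462 -0.335  0.19 ] h yaw 1.87 F [ 0.3 -0.9  0.1] open 0.0195 q6 -1.02
favg [-0.03  0.19 -1.25] +- [0.12 0.12 0.16]
go [ 0. -0. 15.] turn 0 alt 0.0 q6 -1.02 pos [ 0.462 -0.336  0.17 ] curyaw 0.3
scene y [([136, 355, 32, 18, 376],)]
scene o [([129, 300, 7, 9, 20],), ([159, 344, 23, 29, 343],), ([144, 369, 18, 15, 185],)]
side y [([356, 146, 14, 13, 70],)]
side o [([350, 150, 11, 9, 54],), ([363, 151, 12, 10, 44],), ([281, 157, 48, 53, 1906],)]
```

Call:
{"op": "arm_command", "data": {
  "increments": "1 0 0 -15 0; 1 0 0 -40 0; 1 0 0 -70 0; 1 0 0 -95 0; 1 0 0 -100 0"
}}

```text
t: 28.95
tool_pos: [0.4633, -0.3371, 0.2756]
orientation: [1.855, 2.526, -0.001]
force: [0.6, 0.2, -1.3]
opening: 0.0193
gripper_force: 60.0
```

Call:
{"op": "arm_command", "data": {
  "increments": "1 29 8 0 0; 1 67 19 0 0; 1 106 30 0 0; 1 144 41 0 0; 1 183 52 0 0"
}}

```text
t: 29.45
tool_pos: [0.4562, -0.1442, 0.2697]
orientation: [-1.86, -2.531, 0.0]
force: [1.6, 0.6, -0.7]
opening: 0.0191
gripper_force: 60.0
```

Call:
{"op": "arm_command", "data": {
  "increments": "1 38 11 0 0; 1 77 22 0 0; 1 115 33 0 0; 1 148 42 0 0; 1 173 49 0 0"
}}

```text
t: 29.95
tool_pos: [0.4511, 0.0361, 0.2698]
orientation: [-1.858, -2.533, 0.0]
force: [0.1, 0.1, -2.4]
opening: 0.0189
gripper_force: 60.0
```

Run:
```python
from h import *
V=grab("scene","side"); fittilt(V)
go(.450,.203,.137)
b=V[0][1][280:420,80:230]; a=V[1][1][100:200,310:420]; cv2.imwrite("pics/t7.png",np.hstack([cv2.resize(b,(400,373),interpolation=cv2.INTER_CUBIC),cv2.resize(a,(400,373),interpolation=cv2.INTER_CUBIC)]))
print(fitcone(.4502,-.31,.055,.088,.065,V,white))
o=lambda im:cv2.inRange(cv2.cvtColor(im,cv2.COLOR_BGR2HSV),(8,130,60),(20,255,255))
for n,im,m in V:
    for nm,mk in(("y",ymask(im)),("o",o(im))):
        k,l,st,c=cv2.connectedComponentsWithStats(mk)
        print(n,nm,[(st[i].tolist(),) for i in range(1,k) if st[i,4]>25])
```

```text
{'scene': [(118, 0.75), (116, 0.75), (114, 0.73)], 'side': [(118, 0.86), (116, 0.86), (120, 0.85)]} G [0.451 0.037 0.29 ] h yaw 1.88 F [ 1.2 -0.7 -2.3] open 0.0191 q6 -0.34
go [159.  49. 133.] turn 0 alt 0.0 q6 -0.34 pos [0.451 0.037 0.27 ] curyaw 0.31
(array([ 0.4513, -0.3093]), np.float64(0.507))
scene y [([365, 150, 22, 12, 205],), ([137, 355, 31, 18, 379],)]
scene o [([0, 0, 18, 6, 56],), ([202, 45, 7, 11, 36],), ([158, 50, 44, 32, 511],), ([259, 55, 23, 17, 183],), ([422, 95, 201, 385, 4923],), ([255, 110, 10, 4, 31],), ([219, 117, 42, 7, 135],), ([0, 135, 49, 37, 760],), ([212, 310, 101, 97, 4824],), ([159, 342, 23, 31, 358],), ([144, 370, 18, 14, 181],)]
side y [([356, 141, 13, 18, 145],), ([377, 306, 13, 8, 29],), ([319, 439, 38, 39, 1130],)]
side o [([370, 122, 36, 8, 66],), ([350, 151, 11, 8, 48],), ([281, 158, 48, 52, 1856],), ([318, 438, 40, 41, 126],), ([33, 455, 18, 25, 190],)]
```

Call:
{"op": "arm_command", "data": {
  "increments": "1 0 0 0 0; 1 0 0 0 0; 1 0 0 0 0; 1 0 0 0 0; 1 0 0 0 0",
  "grip_force": 5
}}

```text
t: 30.55
tool_pos: [0.4518, 0.0335, 0.2703]
orientation: [-1.861, -2.531, 0.0]
force: [0.6, -0.3, -1.3]
opening: 0.0202
gripper_force: 5.0
```

Run:
```python
from h import *
V=grab("scene","side"); fittilt(V)
```

```text
{'scene': [(98, 0.85), (96, 0.84), (100, 0.82)], 'side': [(100, 0.88), (98, 0.88), (96, 0.87)]} G [0.452 0.034 0.29 ] h yaw 1.87 F [-0.1  1.1 -1.5] open 0.0203 q6 -0.34
```

Call:
{"op": "arm_command", "data": {
  "increments": "1 0 0 0 0; 1 0 0 0 0; 1 0 0 0 0; 1 0 0 0 0; 1 0 0 0 0",
  "grip_force": 3
}}

```text
t: 31.15
tool_pos: [0.4517, 0.0341, 0.2703]
orientation: [1.859, 2.532, -0.0]
force: [0.2, -0.3, -1.6]
opening: 0.02
gripper_force: 3.0
```

Run:
```python
from h import *
V=grab("scene","side"); fittilt(V)
```

```text
{'scene': [(98, 0.85), (96, 0.84), (100, 0.82)], 'side': [(98, 0.88), (100, 0.88), (96, 0.87)]} G [0.452 0.034 0.29 ] h yaw 1.87 F [-0.8  0.6 -1.6] open 0.0201 q6 -0.34
```

Call:
{"op": "arm_command", "data": {
  "increments": "1 45 14 0 0; 1 90 28 0 0; 1 110 35 0 0; 1 122 38 0 0; 1 130 41 0 0"
}}

```text
t: 31.75
tool_pos: [0.4517, 0.171, 0.2703]
orientation: [-1.858, -2.533, 0.001]
force: [0.9, -0.3, -2.2]
opening: 0.0199
gripper_force: 3.0
```

Call:
{"op": "arm_command", "data": {
  "increments": "1 -8 0 0 0; 1 -20 0 0 0; 1 25 0 0 0; 1 40 0 0 0; 1 45 0 0 0"
}}

```text
t: 32.25
tool_pos: [0.4387, 0.2126, 0.2704]
orientation: [1.86, 2.531, -0.0]
force: [-0.6, 0.2, -1.6]
opening: 0.0201
gripper_force: 3.0
```

Run:
```python
from h import *
V=grab("scene","side"); fittilt(V); go(.450,.203,.137)
```

```text
{'scene': [(64, 0.93), (66, 0.92), (62, 0.9)], 'side': [(64, 0.74), (66, 0.72), (62, 0.71)]} G [0.439 0.212 0.29 ] h yaw 1.87 F [ 0.1  1.  -1.5] open 0.0198 q6 0.04
go [-12.   8. 133.] turn 0 alt 0.0 q6 0.04 pos [0.439 0.212 0.27 ] curyaw 0.3
```

Call:
{"op": "arm_command", "data": {
  "increments": "1 -10 4 40 0; 1 -23 8 85 0; 1 -23 8 115 0; 1 -23 8 128 0; 1 -23 8 135 0"
}}

```text
t: 32.85
tool_pos: [0.4527, 0.1926, 0.1344]
orientation: [-1.86, -2.531, 0.003]
force: [-0.1, 0.6, 4.4]
opening: 0.02
gripper_force: 3.0
```

Call:
{"op": "arm_command", "data": {
  "increments": "1 9 0 0 0; 1 18 0 1 0; 1 28 0 2 0; 1 37 0 3 0; 1 37 0 3 0"
}}

```text
t: 33.35
tool_pos: [0.4423, 0.2309, 0.1337]
orientation: [1.856, 2.533, 0.004]
force: [0.0, -1.4, 3.8]
opening: 0.02
gripper_force: 3.0
```

Run:
```python
from h import *
V=grab("scene","side"); fittilt(V); go(.437+.017*.295,.244-.017*.955,.134)
```

```text
{'scene': [(62, 0.94), (64, 0.92), (60, 0.92)], 'side': [(60, 0.67), (62, 0.67), (64, 0.65)]} G [0.442 0.23  0.153] h yaw 1.88 F [ 0.5 -1.   4.7] open 0.0203 q6 0.07
go [-2. -1. -1.] turn 0 alt 0.0 q6 0.07 pos [0.442 0.23  0.133] curyaw 0.31
```

Call:
{"op": "arm_command", "data": {
  "increments": "1 0 0 -20 0; 1 -15 0 -35 0; 1 -32 0 -35 0; 1 -47 0 -35 0; 1 -58 0 -35 0"
}}

```text
t: 33.95
tool_pos: [0.4592, 0.1726, 0.1669]
orientation: [-1.86, -2.531, 0.001]
force: [-0.4, -0.2, -2.3]
opening: 0.0202
gripper_force: 3.0
```

Call:
{"op": "arm_command", "data": {
  "increments": "1 0 0 0 0; 1 50 0 0 0; 1 95 0 0 0; 1 115 0 0 0; 1 125 0 0 0"
}}

```text
t: 34.45
tool_pos: [0.4206, 0.2951, 0.167]
orientation: [-1.856, -2.534, 0.0]
force: [0.9, 1.1, -1.3]
opening: 0.02
gripper_force: 3.0
```

Run:
```python
from h import *
V=grab("scene","side"); fittilt(V); go(.437,.244,.134)
```

```text
{'scene': [(76, 0.89), (74, 0.88), (78, 0.86)], 'side': [(80, 0.85), (78, 0.84), (82, 0.84)]} G [0.421 0.294 0.187] h yaw 1.88 F [-0.1 -0.8 -1.6] open 0.0199 q6 0.2
go [-52.   0.  33.] turn 0 alt 0.0 q6 0.2 pos [0.421 0.294 0.167] curyaw 0.31
```

Call:
{"op": "arm_command", "data": {
  "increments": "1 -20 0 0 0; 1 -55 0 0 0; 1 -90 0 0 0; 1 -120 0 0 0; 1 -145 0 0 0",
  "grip_force": 4
}}

```text
t: 35.05
tool_pos: [0.4657, 0.1517, 0.1673]
orientation: [1.862, 2.53, -0.001]
force: [0.1, 0.7, -0.9]
opening: 0.0199
gripper_force: 4.0
```

Call:
{"op": "arm_command", "data": {
  "increments": "1 -15 0 0 0; 1 -23 0 0 0; 1 -23 0 15 0; 1 -23 0 25 0; 1 -23 0 25 0"
}}

```text
t: 35.55
tool_pos: [0.4701, 0.1329, 0.1394]
orientation: [-1.857, -2.53, 0.005]
force: [0.3, 1.3, -1.3]
opening: 0.0201
gripper_force: 4.0
```

Run:
```python
from h import *
V=grab("scene","side"); fittilt(V); go(.437+.113*.295,.244-.113*.955,.125)
```

```text
{'scene': [(74, 0.9), (72, 0.88), (76, 0.87)], 'side': [(82, 0.87), (80, 0.87), (84, 0.85)]} G [0.471 0.133 0.161] h yaw 1.88 F [-0.1  1.3 -1.3] open 0.02 q6 -0.13
go [ 3.  0. 16.] turn 0 alt 0.0 q6 -0.13 pos [0.471 0.133 0.141] curyaw 0.31
```

Call:
{"op": "arm_command", "data": {
  "increments": "1 0 0 8 0; 1 0 0 15 0; 1 6 0 15 0; 1 12 0 14 0; 1 19 0 12 0"
}}

```text
t: 36.15
tool_pos: [0.4663, 0.1514, 0.1305]
orientation: [-1.859, -2.532, 0.0]
force: [0.1, -0.5, -1.1]
opening: 0.0198
gripper_force: 4.0
```

Call:
{"op": "arm_command", "data": {
  "increments": "1 7 0 -2 0; 1 14 0 -3 0; 1 21 0 -4 0; 1 28 0 -4 0; 1 35 0 -4 0"
}}

```text
t: 36.65
tool_pos: [0.4559, 0.1849, 0.1345]
orientation: [1.859, 2.532, 0.0]
force: [0.2, -0.8, -0.9]
opening: 0.0195
gripper_force: 4.0
```

Run:
```python
from h import *
V=grab("scene","side"); fittilt(V); go(.437+.056*.295,.244-.056*.955,.132)
```

```text
{'scene': [(56, 0.84), (58, 0.83), (60, 0.83)], 'side': [(60, 0.67), (62, 0.66), (64, 0.64)]} G [0.456 0.185 0.154] h yaw 1.88 F [-0.2 -0.2 -0.6] open 0.0196 q6 -0.02
go [ 6. -0.  2.] turn 0 alt 0.0 q6 -0.02 pos [0.456 0.185 0.134] curyaw 0.3
```

Call:
{"op": "arm_command", "data": {
  "increments": "1 8 0 1 0; 1 16 0 2 0; 1 24 0 3 0; 1 32 0 5 0; 1 40 0 6 0"
}}

```text
t: 37.25
tool_pos: [0.4438, 0.2232, 0.1282]
orientation: [-1.859, -2.532, -0.0]
force: [0.2, 0.2, -0.9]
opening: 0.0199
gripper_force: 4.0
```

Run:
```python
from h import *
V=grab("scene","side"); fittilt(V); go(.437+.0134*.295,.244-.0134*.955,.1256)
```

```text
{'scene': [(52, 0.83), (54, 0.83), (56, 0.82)], 'side': [(46, 0.64), (50, 0.64), (48, 0.64)]} G [0.443 0.223 0.148] h yaw 1.88 F [0.  0.4 0.5] open 0.02 q6 0.06
go [8. 0. 2.] turn 0 alt 0.0 q6 0.06 pos [0.443 0.223 0.128] curyaw 0.31
```

Call:
{"op": "arm_command", "data": {
  "increments": "1 7 0 3 0; 1 14 0 5 0; 1 21 0 8 0; 1 28 0 11 0; 1 34 0 14 0"
}}

```text
t: 37.85
tool_pos: [0.4333, 0.2553, 0.1137]
orientation: [-1.859, -2.532, 0.001]
force: [0.3, 0.4, 0.6]
opening: 0.02
gripper_force: 4.0
```

Call:
{"op": "arm_command", "data": {
  "increments": "1 5 0 3 0; 1 10 0 6 0; 1 15 0 9 0; 1 20 0 13 0; 1 20 0 13 0"
}}

```text
t: 38.35
tool_pos: [0.4273, 0.2742, 0.1006]
orientation: [-1.859, -2.532, 0.001]
force: [0.3, 0.1, -0.6]
opening: 0.0197
gripper_force: 4.0
```

Run:
```python
from h import *
V=grab("scene","side"); fittilt(V); go(.437-.033*.295,.244+.033*.955,.101)
```

```text
{'scene': [(28, 0.88), (32, 0.87), (30, 0.87)], 'side': [(18, 0.23), (16, 0.22), (32, 0.22)]} G [0.428 0.274 0.121] h yaw 1.88 F [ 0.3 -1.1 -1.5] open 0.0197 q6 0.16
go [2. 0. 0.] turn 0 alt 0.0 q6 0.16 pos [0.428 0.274 0.101] curyaw 0.3
```

Call:
{"op": "arm_command", "data": {
  "increments": "1 0 0 0 0; 1 0 0 0 0; 1 0 0 -12 0; 1 10 0 -16 0; 1 24 0 -16 0",
  "grip_force": 40
}}

```text
t: 38.95
tool_pos: [0.4216, 0.2978, 0.1191]
orientation: [1.86, 2.53, 0.004]
force: [0.1, 0.3, -1.7]
opening: 0.0192
gripper_force: 40.0
```

Call:
{"op": "arm_command", "data": {
  "increments": "1 0 0 0 0; 1 0 0 6 0; 1 0 0 12 0; 1 5 0 16 0; 1 10 0 20 0",
  "grip_force": 5
}}

```text
t: 39.45
tool_pos: [0.4182, 0.3078, 0.0983]
orientation: [1.858, 2.533, 0.004]
force: [-1.6, 3.4, 4.9]
opening: 0.0198
gripper_force: 5.0
```

Call:
{"op": "arm_command", "data": {
  "increments": "1 5 0 5 0; 1 10 0 10 0; 1 15 0 16 0; 1 20 0 22 0; 1 23 0 28 0"
}}

```text
t: 39.95
tool_pos: [0.4105, 0.3288, 0.0688]
orientation: [1.859, 2.533, -0.0]
force: [0.0, 1.1, 1.0]
opening: 0.0194
gripper_force: 5.0
```

Run:
```python
from h import *
V=grab("scene","side"); fittilt(V); go(.437-.09*.295,.244+.09*.955,.066)
```

```text
{'scene': [(-4, 0.89), (-6, 0.88), (-8, 0.88)], 'side': [(4, 0.26), (2, 0.26), (0, 0.26)]} G [0.41  0.328 0.088] h yaw 1.88 F [-0.2  0.5  0.7] open 0.0198 q6 0.27
go [2. 1. 2.] turn 0 alt 0.0 q6 0.27 pos [0.41  0.328 0.068] curyaw 0.3
```

Call:
{"op": "arm_command", "data": {
  "increments": "1 0 0 2 0; 1 0 0 2 0; 0.4 0 0 2 0; 0.4 0 0 2 0; 0.4 0 0 2 0"
}}

```text
t: 40.55
tool_pos: [0.4109, 0.3281, 0.0674]
orientation: [1.86, 2.532, -0.0]
force: [0.1, -0.3, -0.2]
opening: 0.039
gripper_force: 0.0
```

Call:
{"op": "arm_command", "data": {
  "increments": "0.4 0 0 0 0; 0.4 0 0 -40 0; 0.4 0 0 -90 0; 0.4 0 0 -130 0; 0.4 0 0 -130 0"
}}

```text
t: 41.05
tool_pos: [0.4141, 0.3304, 0.205]
orientation: [1.857, 2.529, 0.017]
force: [0.7, -0.2, 0.1]
opening: 0.0558
gripper_force: 0.0
```

Run:
```python
from h import *
V=grab("scene","side"); V0=[(n,cv2.imread(f"pics/{n}0.png"),robot.camera_model(n)) for n in("scene","side")]
# shift 6 mm up: fit with foot at z=.006
import h
h.ring=lambda x,y,r,z:np.c_[x+r*np.cos(np.linspace(0,6.28,40)),y+r*np.sin(np.linspace(0,6.28,40)),np.full(40,z+.006)]
for v in (V,V[:1],V[1:]): print("shaker",fitcone(.437,.244,.038,.052,.1,v,red))
h.ring=lambda x,y,r,z:np.c_[x+r*np.cos(np.linspace(0,6.28,40)),y+r*np.sin(np.linspace(0,6.28,40)),np.full(40,z)]
cork=lambda im:cv2.inRange(cv2.cvtColor(im,cv2.COLOR_BGR2HSV),(8,60,100),(22,200,255))
for v in (V0,V0[:1],V0[1:]): print("coaster",fitcone(.437,.244,.056,.056,.006,v,cork))
o=lambda im:cv2.inRange(cv2.cvtColor(im,cv2.COLOR_BGR2HSV),(8,150,60),(36,255,255))
for n,im,m in V:
    u=proj(n,[.437,.244,.06],m).astype(int); print(n,u,cv2.countNonZero(o(im)[u[1]-15:u[1]+12,u[0]-18:u[0]+18]))
cv2.imwrite("pics/end1.png",V[0][1]); cv2.imwrite("pics/end1s.png",V[1][1])
s=robot.read_state(); print(s["tool_pos"],s["opening"])
```

```text
shaker (array([0.432 , 0.2551]), np.float64(0.058))
shaker (array([0.4323, 0.2547]), np.float64(0.023))
shaker (array([0.4311, 0.254 ]), np.float64(0.086))
coaster (array([0.4353, 0.2452]), np.float64(0.036))
coaster (array([0.4353, 0.2465]), np.float64(0.035))
coaster (array([0.4349, 0.2445]), np.float64(0.02))
scene [295 191] 0
side [382 300] 3
[0.41154495 0.32872656 0.19863055] 0.05563020862482002
```

Run:
```python
from h import *
a=cv2.imread("pics/end1.png"); b=cv2.imread("pics/end1s.png")
f=lambda im,x,y,w,h:cv2.resize(im[y:y+h,x:x+w],(400,300),interpolation=cv2.INTER_CUBIC)
cv2.imwrite("pics/end1c.png",np.vstack([np.hstack([f(a,95,300,120,90),f(b,330,115,80,60)]),np.hstack([f(b,215,170,160,120),f(a,240,150,200,150)])]))
go(.642,.068,.16)
def rem(n,im,m):
    k,l,st,c=cv2.connectedComponentsWithStats(cv2.morphologyEx(white(im),cv2.MORPH_CLOSE,np.ones((5,5)))); u=proj(n,[.642,.068,.018],m)
    i=1+int(np.argmin([np.hypot(*(c[i]-u)) if st[i,4]>150 else 1e9 for i in range(1,k)])); print(n,c[i],st[i],onz(n,*c[i],.013,m),[np.round(onz(n,*q,.018,m)[:2],3) for q in cv2.boxPoints(cv2.minAreaRect(np.argwhere(l==i)[:,::-1].astype(np.float32)))])
for n,im in(("scene",a),("side",b)): rem(n,im,robot.camera_model(n))
```

```text
go [-318.  142.   39.] turn 0 alt 0.0 q6 0.27 pos [0.412 0.329 0.199] curyaw 0.3
scene [332.49189815 272.52083333] [306 256  54  35 864] [0.64378843 0.06658476 0.013     ] [array([0.581, 0.041]), array([0.571, 0.094]), array([0.71 , 0.084]), array([0.715, 0.034])]
side [293.55364807 254.15879828] [266 244  55  21 932] [0.64080358 0.07285    0.013     ] [array([0.707, 0.101]), array([0.709, 0.044]), array([0.574, 0.053]), array([0.576, 0.109])]
```

View pics/end1c.png

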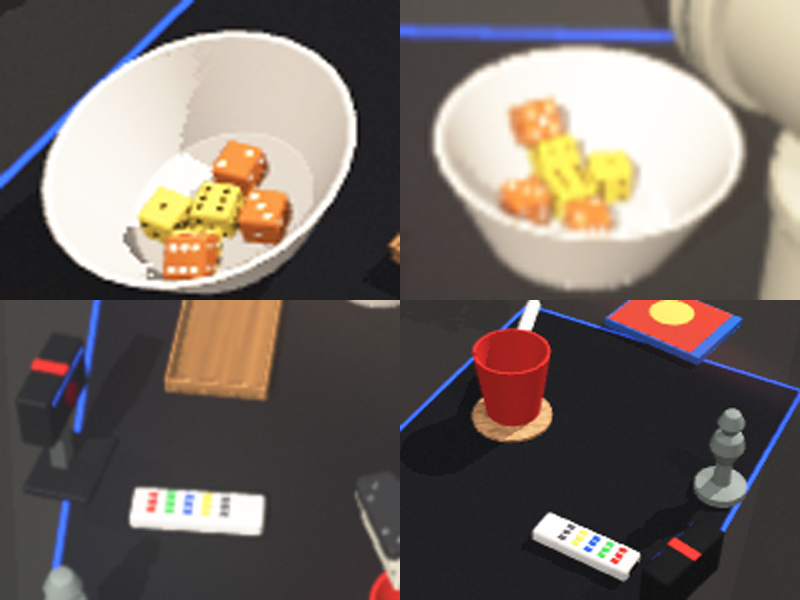

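Run:
```python
from h import *
V=grab("wrist","side","scene")
o=lambda im:cv2.inRange(cv2.cvtColor(im,cv2.COLOR_BGR2HSV),(8,130,50),(36,255,255))
for n,im,m in V:
    k=np.zeros(im.shape[:2],np.uint8); cv2.fillConvexPoly(k,cv2.convexHull(proj(n,ring(.432,.2547,.047,.106),m).astype(np.int32)),255)
    f=np.zeros_like(k); cv2.fillConvexPoly(f,cv2.convexHull(proj(n,ring(.432,.2547,.034,.012),m).astype(np.int32)),255)
    r=red(im); print(n,"mouth px",cv2.countNonZero(k),"red",cv2.countNonZero(k&r),"dice",cv2.countNonZero(k&o(im)),"floor visible",cv2.countNonZero(k&f),"dice there",cv2.countNonZero(k&f&o(im)), "rows",np.argwhere(k).min(0),np.argwhere(k).max(0))
# yellow edges in bowl, side view
im=V[1][1][138:165,342:378]; y=ymask(im)>0; q=cv2.inRange(cv2.cvtColor(im,cv2.COLOR_BGR2HSV),(5,130,60),(20,255,255))>0
print("\n".join("".join("Y" if y[i,j] else "o" if q[i,j] else "." for j in range(36)) for i in range(27)))
```

```text
wrist mouth px 8705 red 5334 dice 0 floor visible 1850 dice there 0 rows [266 269] [366 379]
side mouth px 1305 red 907 dice 2 floor visible 79 dice there 0 rows [274 364] [310 409]
scene mouth px 628 red 615 dice 0 floor visible 0 dice there 0 rows [164 277] [185 312]
...........ooo.o..oo................
...........ooooo...o................
...........ooooooo..................
...........oooo.oo.oo...............
............ooo.oooYYY..............
.............oooYYYYYYY.............
..............oYYYYYYYYY............
..............YYYYYYYYYY.......YY...
..............YYYYYYYYYY.YYYYYYYYY..
..............YYYYYYYYYYYYYYYYYYYY..
..............YYYYYYYYYYYYYYYYYYYYY.
..............YYYYYYYYYYYYYYYYYYYYY.
..............ooYYYYYYYYYYYYYYYYYYY.
............oooooYYYYYYYYYYYYYYYYY..
.........o.oo.ooooYYYYYYYYYYYYYYYY..
.........oooo.o.ooYYYYYYYYYYYYYYYY..
.........ooooooooooYYYYYYoo.oYYYYY..
........oooooooooooYYooooo..oYY.....
.........ooooooo.ooYYoooooooo.......
..........oo.ooo.ooYYooooooooo......
..............oo...YYoo..ooooo......
.....................ooooooooo......
......................oo.o..........
....................................
....................................
....................................
....................................
```

Call:
{"op": "arm_command", "data": {
  "increments": "0.3 -40 18 0 -0.14; 0.3 -80 36 0 -0.28; 0.3 -120 54 0 -0.42; 0.3 -160 71 0 -0.56; 0.3 -199 89 0 -0.7"
}}

```text
t: 41.8
tool_pos: [0.5551, 0.1633, 0.1952]
orientation: [-0.869, -3.016, 0.002]
force: [-0.4, 0.3, 0.4]
opening: 0.0647
gripper_force: 0.0
```

Run:
```python
from h import *
go(.6425,.069,.15,1.518)
```

```text
go [-124.  -33.   45.] turn -0.51 alt 2.63 q6 -0.81 pos [0.555 0.163 0.195] curyaw 1.01
```

Call:
{"op": "arm_command", "data": {
  "increments": "0.3 -40 -11 15 -0.14; 0.3 -80 -22 30 -0.28; 0.3 -124 -33 45 -0.42; 0.3 -124 -33 45 -0.51; 0.3 -124 -33 45 -0.51"
}}

```text
t: 42.3
tool_pos: [0.6408, 0.0693, 0.1485]
orientation: [-0.09, -3.134, 0.0]
force: [-0.3, 0.4, 0.6]
opening: 0.0646
gripper_force: 0.0
```

Run:
```python
from h import *
V=grab("wrist"); n,im,m=V[0]
def box(x,y,a,h=.018):
    p=np.array([[i,j,k] for i in(-.065,.065) for j in(-.02,.02) for k in(0,h)]); return R.from_euler("z",a).apply(p)+[x,y,0]
w=white(im); k,l,st,c=cv2.connectedComponentsWithStats(cv2.morphologyEx(cv2.inRange(cv2.cvtColor(im,cv2.COLOR_BGR2HSV),(0,0,150),(180,60,255)),cv2.MORPH_CLOSE,np.ones((9,9)))) 
print([(st[i].tolist(),np.round(c[i])) for i in range(1,k) if st[i,4]>400], proj(n,[.6425,.069,.009],m), np.round(proj(n,box(.6425,.069,-.05)[1::2],m)))
cv2.imwrite("pics/w8.png",im)
for nn in("scene","side"):
    i2=robot.read_camera(nn); mm=robot.camera_model(nn); k,l,st,c=cv2.connectedComponentsWithStats(cv2.morphologyEx(white(i2),cv2.MORPH_CLOSE,np.ones((5,5)))); u=proj(nn,[.642,.068,.018],mm); print(nn,u,[(st[i].tolist()) for i in range(1,k) if st[i,4]>100 and np.hypot(*(c[i]-u))<50])
go(.6425,.069,.004,1.518)
```

```text
[([304, 149, 49, 141, 6480], array([328., 218.])), ([190, 265, 70, 61, 2088], array([226., 299.])), ([394, 265, 71, 61, 2090], array([428., 299.])), ([492, 280, 49, 12, 429], array([516., 287.])), ([0, 288, 25, 38, 777], array([ 10., 307.])), ([195, 362, 38, 65, 1535], array([211., 387.])), ([422, 363, 38, 40, 1190], array([442., 381.])), ([0, 364, 23, 63, 975], array([  8., 401.]))] [327.36785375 222.89364483] [[304. 152.]
 [350. 151.]
 [307. 292.]
 [349. 291.]]
scene [332.15627231 270.45017289] [[306, 256, 54, 35, 867]]
side [293.11467279 251.32948534] [[268, 194, 37, 30, 589], [266, 244, 56, 21, 964]]
go [ -1.  -2. 148.] turn -0.01 alt 3.14 q6 -1.48 pos [0.642 0.071 0.152] curyaw 1.51
```

Call:
{"op": "arm_command", "data": {
  "increments": "0.3 -1 -2 45 0; 0.3 -1 -2 90 0; 0.3 -1 -2 130 0; 0.3 -1 -2 147 0; 1 -1 -2 147 0",
  "grip_force": 30
}}

```text
t: 42.95
tool_pos: [0.6403, 0.0693, 0.0027]
orientation: [-0.089, -3.135, 0.0]
force: [0.1, -0.3, 0.2]
opening: 0.0607
gripper_force: 0.0
```

Call:
{"op": "arm_command", "data": {
  "increments": "1 0 0 0 0; 1 0 0 0 0; 1 0 0 0 0; 1 0 0 0 0; 1 0 0 0 0"
}}

```text
t: 43.45
tool_pos: [0.6459, 0.0685, 0.009]
orientation: [0.089, 3.134, 0.0]
force: [-0.9, -0.4, 8.4]
opening: 0.0216
gripper_force: 4.0
```

Call:
{"op": "arm_command", "data": {
  "increments": "1 0 0 -15 0; 1 0 0 -45 0; 1 0 0 -80 0; 1 0 0 -101 0; 1 0 0 -101 0"
}}

```text
t: 43.95
tool_pos: [0.6466, 0.0687, 0.1131]
orientation: [0.089, 3.131, 0.001]
force: [0.4, 0.0, 1.6]
opening: 0.0008
gripper_force: 0.0
```

Run:
```python
from h import *
go(.567,.060,.106,1.326); s=robot.read_state(); print(s["opening"],s["force"],s["gripper_force"])
V=grab("scene","side")
for n,im,m in V:
    k,l,st,c=cv2.connectedComponentsWithStats(red(im)); u=proj(n,[.764,.010,.11],m); print(n,u,proj(n,[.782,.0065,.14],m),[(st[i].tolist(),np.round(c[i],1)) for i in range(1,k) if st[i,4]>3 and np.hypot(*(c[i]-u))<40])
```

```text
go [ 79. -13.   6.] turn 0.19 alt -2.95 q6 -1.49 pos [0.647 0.069 0.113] curyaw 1.51
0.0007775456097800767 [3.86250067e-01 1.90966405e-04 1.59701733e+00] 0.0
scene [372.5294768  279.21310286] [381.26673617 273.67987873] [([374, 269, 17, 12, 87], array([381.8, 274.2])), ([349, 274, 4, 2, 5], array([350.4, 274.8])), ([348, 277, 3, 2, 5], array([348.8, 277.6])), ([345, 280, 4, 2, 5], array([346.6, 280.2]))]
side [242.89540572 207.14583393] [234.370207  196.9247282] [([228, 194, 14, 6, 60], array([234.6, 196.4]))]
```

```bash
cat >> h.py <<'E'
def rbox(x,y,a,z=0,h=.018):
    p=np.array([[i,j,k] for i in(-.065,.065) for j in(-.02,.02) for k in(z,z+h)]); return R.from_euler("z",a).apply(p)+[x,y,0]
def fitrem(views,x=.6425,y=.069,a=-.05,z=0.,rad=60):
    ms=[]
    for n,im,m in views:
        mk=cv2.morphologyEx(cv2.inRange(cv2.cvtColor(im,cv2.COLOR_BGR2HSV),(0,0,140),(180,70,255)),cv2.MORPH_CLOSE,np.ones((7,7)))
        k,l,st,c=cv2.connectedComponentsWithStats(mk); u=proj(n,[x,y,z+.01],m)
        i=1+int(np.argmin([np.hypot(*(c[i]-u)) if st[i,4]>300 else 1e9 for i in range(1,k)])); ms.append((n,m,(l==i).astype(np.uint8))); print(n,"blob",st[i].tolist(),np.round(c[i]),"expected",np.round(u))
    def cost(p):
        s=0
        for n,m,mk in ms:
            t=np.zeros_like(mk); cv2.fillConvexPoly(t,cv2.convexHull((proj(n,rbox(*p,z),m)*16).astype(np.int32)),1,cv2.LINE_8,4); s+=1-(t&mk).sum()/(t|mk).sum()
        return s/len(ms)
    r=min((minimize(cost,[x,y,b],method="Nelder-Mead",options=dict(initial_simplex=[[x,y,b],[x+.02,y,b],[x,y+.02,b],[x,y,b+.3]])) for b in(a-.4,a,a+.4)),key=lambda r:r.fun); print("remote",np.round(r.x,4),round(r.fun,3)); return r.x
E
python3 - <<'E'
from h import *
V0=[(n,cv2.imread(f"pics/{n}0.png"),robot.camera_model(n)) for n in("scene","side")]; fitrem(V0)
V=grab("wrist","scene","side"); fitrem(V[:1]); fitrem(V[1:2]); fitrem(V[2:])
E
```

```text
scene blob [306, 256, 54, 34, 824] [333. 272.] expected [332. 273.]
side blob [267, 245, 54, 19, 868] [294. 254.] expected [293. 254.]
remote [ 0.6399  0.0701 -0.0671] 0.136
wrist blob [291, 145, 73, 165, 8168] [327. 222.] expected [328. 230.]
remote [ 0.6408  0.0686 -0.0531] 0.136
scene blob [306, 257, 54, 34, 830] [332. 273.] expected [332. 273.]
remote [ 0.6398  0.0722 -0.0498] 0.162
side blob [267, 245, 54, 19, 866] [294. 254.] expected [293. 254.]
remote [ 0.641   0.0675 -0.0537] 0.099
```

Call:
{"op": "arm_command", "data": {
  "increments": "0.35 5 0 0 0; 0.35 5 0 0 0; 0.35 5 0 0 0; 0.35 5 0 0 0; 0.35 5 0 0 0"
}}

```text
t: 44.7
tool_pos: [0.6381, 0.0689, 0.1063]
orientation: [-0.089, -3.14, 0.0]
force: [-0.1, -0.6, 0.3]
opening: 0.0356
gripper_force: 0.0
```

Call:
{"op": "arm_command", "data": {
  "increments": "0.35 0 0 0 0; 0.35 0 0 0 0; 0.35 0 0 0 0; 0.35 0 0 40 0; 0.35 0 0 80 0"
}}

```text
t: 45.2
tool_pos: [0.6401, 0.0689, 0.0276]
orientation: [0.089, 3.135, 0.0]
force: [-0.3, -0.3, -0.5]
opening: 0.06
gripper_force: 0.0
```

Call:
{"op": "arm_command", "data": {
  "increments": "0.35 0 0 15 0; 0.35 0 0 22 0; 0.35 0 0 25 0; 0.35 0 0 25 0"
}}

```text
t: 45.6
tool_pos: [0.6393, 0.0689, 0.0029]
orientation: [0.089, 3.138, 0.0]
force: [0.3, -0.5, 0.9]
opening: 0.0603
gripper_force: 0.0
```

Call:
{"op": "arm_command", "data": {
  "increments": "0.35 0 0 4 0; 0.35 0 0 4 0"
}}

```text
t: 45.8
tool_pos: [0.6388, 0.0689, -0.0017]
orientation: [0.089, 3.139, 0.0]
force: [-0.2, 0.2, 0.2]
opening: 0.0603
gripper_force: 0.0
```

Call:
{"op": "arm_command", "data": {
  "increments": "0.35 0 0 3 0; 0.35 0 0 3 0"
}}

```text
t: 46.0
tool_pos: [0.638, 0.0689, -0.0057]
orientation: [-0.089, -3.14, 0.0]
force: [-0.2, 1.2, 0.1]
opening: 0.0603
gripper_force: 0.0
```

Call:
{"op": "arm_command", "data": {
  "increments": "0.35 0 0 4 0; 0.35 0 0 4 0"
}}

```text
t: 46.2
tool_pos: [0.6386, 0.0689, -0.0089]
orientation: [0.089, 3.139, 0.0]
force: [-1.6, -0.2, 6.0]
opening: 0.0604
gripper_force: 2.9
```

Call:
{"op": "arm_command", "data": {
  "increments": "0.35 0 0 4 0; 0.35 0 0 4 0"
}}

```text
t: 46.4
tool_pos: [0.6387, 0.0689, -0.0091]
orientation: [0.089, 3.14, -0.0]
force: [-18.3, -1.5, 36.2]
opening: 0.0607
gripper_force: 18.1
```

Call:
{"op": "arm_command", "data": {
  "increments": "0.35 0 0 3 0; 0.35 0 0 3 0"
}}

```text
t: 46.6
tool_pos: [0.6389, 0.0689, -0.0093]
orientation: [0.089, 3.14, -0.001]
force: [-31.3, -2.5, 58.2]
opening: 0.0602
gripper_force: 29.5
```

Call:
{"op": "arm_command", "data": {
  "increments": "0.35 0 0 -6 0; 0.35 0 0 -11 0; 0.35 0 0 -11 0; 1 0 0 -11 0; 1 0 0 -11 0"
}}

```text
t: 47.1
tool_pos: [0.6374, 0.0688, -0.0067]
orientation: [-0.089, -3.139, 0.0]
force: [-1.7, 1.3, 0.2]
opening: 0.0485
gripper_force: 0.0
```

Call:
{"op": "arm_command", "data": {
  "increments": "1 0 0 0 0; 1 0 0 0 0; 1 0 0 0 0; 1 0 0 0 0"
}}

```text
t: 47.5
tool_pos: [0.6378, 0.0688, -0.0059]
orientation: [-0.089, -3.14, 0.0]
force: [-0.0, 0.5, -0.9]
opening: 0.0397
gripper_force: 30.0
```

Call:
{"op": "arm_command", "data": {
  "increments": "1 0 0 -15 0; 1 0 0 -45 0; 1 20 -3 -80 0; 1 45 -8 -101 0.1; 1 70 -13 -101 0.19"
}}

```text
t: 48.0
tool_pos: [0.5701, 0.0599, 0.1013]
orientation: [0.391, 3.109, 0.002]
force: [0.4, -0.5, -0.3]
opening: 0.0394
gripper_force: 30.0
```

Call:
{"op": "arm_command", "data": {
  "increments": "1 0 0 0 0; 1 0 0 0 0; 1 0 0 0 0"
}}

```text
t: 48.3
tool_pos: [0.5683, 0.0599, 0.0959]
orientation: [0.384, 3.117, 0.0]
force: [0.4, 0.5, -1.1]
opening: 0.0401
gripper_force: 30.0
```

Run:
```python
from h import *
s=robot.read_state(); print(s["tool_pos"],s["opening"],s["q"])
V=grab("scene","side"); p=s["tool_pos"]
for v in V:
    n,im,m=v; r=fitrem([v],p[0],p[1],-.245,.101)
u=np.array([.97,-.243]); e=np.array([.766,.010]); print("need origin",e-.205*u)
```

```text
[0.56825591 0.05993765 0.09585619] 0.04008818268638148 [ 1.53528641e-02  1.34629658e-01  1.69510527e+00  1.75979411e-05
  1.31085106e+00 -1.31000114e+00]
scene blob [145, 0, 248, 254, 16469] [272.  75.] expected [303. 234.]
remote [ 0.5674  0.0605 -0.1521] 0.947
side blob [294, 212, 58, 24, 813] [324. 224.] expected [324. 223.]
remote [ 0.5711  0.0598 -0.1923] 0.221
need origin [0.56715  0.059815]
```

Call:
{"op": "arm_command", "data": {
  "increments": "1 0 0 0 0; 1 0 0 0 0; 1 0 0 0 0; 1 0 0 0 0; 1 0 0 0 0"
}}

```text
t: 48.9
tool_pos: [0.5674, 0.0598, 0.0953]
orientation: [-0.387, -3.118, 0.0]
force: [0.5, 0.0, -1.1]
opening: 0.04
gripper_force: 30.0
```

Call:
{"op": "arm_command", "data": {
  "increments": "1 0 0 0 0; 1 0 0 0 0; 1 0 0 0 0; 1 0 0 0 0; 1 0 0 0 0"
}}

```text
t: 49.4
tool_pos: [0.5674, 0.0599, 0.0954]
orientation: [0.387, 3.118, 0.0]
force: [-0.8, 0.0, -1.0]
opening: 0.0395
gripper_force: 30.0
```

Call:
{"op": "arm_command", "data": {
  "increments": "1 0 0 0 0; 1 0 0 0 0; 1 0 0 0 0; 1 0 0 0 0; 1 0 0 0 0"
}}

```text
t: 49.9
tool_pos: [0.5674, 0.0599, 0.0953]
orientation: [-0.387, -3.118, 0.0]
force: [0.0, 0.5, -1.0]
opening: 0.0398
gripper_force: 30.0
```

Run:
```python
from h import *
V=grab("scene","side")
a=cv2.imread("pics/end1.png"); b=cv2.imread("pics/end1s.png")
print("brightness change",V[0][1][300:,450:].mean()-a[300:,450:].mean(),V[1][1][:,:120].mean()-b[:,:120].mean())
for n,im,old in(("scene",V[0][1],a),("side",V[1][1],b)):
    for p in([.766,.010,.11],[.782,.0065,.14]): u=proj(n,p).astype(int); print(n,u,im[u[1],u[0]],old[u[1],u[0]])
# tray: fit corners, wood mask, first image
for n in("scene","side"):
    im=cv2.imread(f"pics/{n}0.png"); k,l,st,c=cv2.connectedComponentsWithStats(cv2.inRange(cv2.cvtColor(im,cv2.COLOR_BGR2HSV),(8,80,50),(22,220,255))); u=proj(n,[.623,-.193,.01]); i=1+int(np.argmin([np.hypot(*(c[i]-u)) if st[i,4]>500 else 1e9 for i in range(1,k)]))
    q=cv2.approxPolyDP(cv2.convexHull(np.argwhere(l==i)[:,::-1].astype(np.int32)),4,True)[:,0]; print(n,[np.round(onz(n,*x,.018)[:2],3) for x in q],onz(n,*cv2.minAreaRect(q)[0],.012))
go(.623,-.193,.10,-.096)
```

```text
brightness change 1.1207699805068216 6.559618055555546
scene [373 279] [34 33 34] [36 35 35]
scene [381 273] [ 65  71 252] [ 64  69 252]
side [242 207] [37 29 98] [36 31 94]
side [234 196] [ 65  71 253] [ 60  67 251]
scene [array([ 0.686, -0.109]), array([ 0.675, -0.303]), array([ 0.567, -0.294]), array([ 0.579, -0.098])] [ 0.62134486 -0.20249858  0.012     ]
side [array([ 0.556, -0.282]), array([ 0.578, -0.079]), array([ 0.682, -0.092]), array([ 0.667, -0.297])] [ 0.62204767 -0.18941353  0.012     ]
go [-116. -232.   -5.] turn 1.42 alt -1.72 q6 -1.31 pos [0.567 0.06  0.095] curyaw 1.32
```

Run:
```python
from h import *
im=cv2.imread("pics/side0.png").astype(int); r=(im[...,2]-im[...,1]>30); q=np.argwhere(r[198:218,234:254])+[198,234]; c=q.mean(0); print(len(q),c,onz("side",c[1],c[0],.11))
a=cv2.imread("pics/end1.png"); cs=np.cos(-.053); 
for nm,p in(("nose",[.7055,.0665,.009]),("side",[.640,.049,.009]),("top+x",[.699,.067,.018]),("nose2",[.706,.075,.006])):
    u=np.round(proj("scene",p)).astype(int); print(nm,u,a[u[1]-1:u[1]+2,u[0]-1:u[0]+2].mean((0,1)))
V=grab("side"); fitrem(V,.569,.06,-.22,.101); fitrem(V,.569,.06,-.22,.09)
```

```text
55 [203.98181818 241.16363636] [ 0.76943147 -0.00089858  0.11      ]
nose [356 283] [108.33333333 109.88888889 112.22222222]
side [328 278] [160.77777778 164.88888889 170.66666667]
top+x [354 279] [251.66666667 252.66666667 253.33333333]
nose2 [357 282] [94.22222222 95.         97.11111111]
side blob [294, 213, 58, 23, 810] [324. 224.] expected [323. 223.]
remote [ 0.5708  0.0601 -0.2336] 0.225
side blob [294, 213, 58, 23, 810] [324. 224.] expected [323. 226.]
remote [ 0.5714  0.0505 -0.185 ] 0.211
```

Call:
{"op": "arm_command", "data": {
  "increments": "1 -5 -10 -20 0.1; 1 -18 -36 -25 0.24; 1 -31 -62 -25 0.38; 1 -45 -89 -25 0.52; 1 -58 -116 -25 0.66"
}}

```text
t: 50.55
tool_pos: [0.5956, -0.0679, 0.1205]
orientation: [1.384, 2.82, 0.0]
force: [0.3, 1.4, -0.7]
opening: 0.0395
gripper_force: 30.0
```

Run:
```python
from h import *
go(.624,-.192,.06,-.105)
```

```text
go [-116.  -54.   61.] turn 0.76 alt -2.38 q6 -0.86 pos [ 0.596 -0.068  0.121] curyaw 0.66
```

Call:
{"op": "arm_command", "data": {
  "increments": "1 -23 -11 0 0.14; 1 -46 -22 0 0.28; 1 -70 -32 0 0.42; 1 -93 -43 0 0.56; 1 -116 -54 0 0.7"
}}

```text
t: 51.05
tool_pos: [0.6244, -0.1925, 0.1203]
orientation: [-2.267, -2.175, -0.0]
force: [0.8, -0.1, -0.7]
opening: 0.0401
gripper_force: 30.0
```

Call:
{"op": "arm_command", "data": {
  "increments": "1 0 0 20 0.06; 1 0 0 40 0.06; 1 0 0 60 0.06; 1 0 0 60 0.06; 1 0 0 60 0.06"
}}

```text
t: 51.55
tool_pos: [0.6239, -0.1913, 0.0602]
orientation: [-2.325, -2.112, 0.001]
force: [-0.1, -0.4, -0.3]
opening: 0.0396
gripper_force: 30.0
```

Run:
```python
from h import *
go(.624,-.192,.0,-.105)
V=grab("side","scene"); s=robot.read_state()
for v in V: fitrem([v],*s["tool_pos"][:2],-1.675,.066)
```

```text
go [-1.  0. 60.] turn 0.01 alt -3.13 q6 -0.28 pos [ 0.624 -0.191  0.06 ] curyaw -0.1
side blob [323, 120, 76, 53, 1992] [367. 146.] expected [304. 165.]
remote [ 0.6253 -0.1917 -2.075 ] 1.0
scene blob [227, 200, 86, 165, 3834] [257. 278.] expected [264. 333.]
remote [ 0.6373 -0.1976 -2.029 ] 0.779
```

Call:
{"op": "arm_command", "data": {
  "increments": "1 0 0 25 0; 1 0 0 45 0; 1 0 0 56 0; 1 0 0 61 0; 1 0 0 62 0"
}}

```text
t: 52.15
tool_pos: [0.6246, -0.1915, -0.0013]
orientation: [2.325, 2.112, 0.0]
force: [-0.4, 0.6, -0.4]
opening: 0.0398
gripper_force: 30.0
```

Call:
{"op": "arm_command", "data": {
  "increments": "1 0 0 0 0; 0.5 0 0 0 0; 0.5 0 0 0 0; 0.5 0 0 0 0; 0.5 0 0 0 0"
}}

```text
t: 52.65
tool_pos: [0.6245, -0.1915, -0.0012]
orientation: [2.325, 2.112, 0.0]
force: [0.3, -0.8, 0.2]
opening: 0.0468
gripper_force: 0.0
```

Call:
{"op": "arm_command", "data": {
  "increments": "0.5 0 0 -20 0; 0.5 0 0 -60 0; 0.5 0 0 -110 0; 0.5 0 0 -150 0; 0.5 0 0 -160 0"
}}

```text
t: 53.15
tool_pos: [0.6274, -0.1926, 0.1657]
orientation: [2.319, 2.106, 0.007]
force: [0.7, -0.6, 0.2]
opening: 0.0465
gripper_force: 0.0
```

Run:
```python
from h import *
V=grab("side","scene","wrist"); 
for v in V: fitrem([v],.624,-.192,-1.675,.004)
o=lambda im:cv2.inRange(cv2.cvtColor(im,cv2.COLOR_BGR2HSV),(8,130,60),(36,255,255))
for n,im,m in V[:2]: print(n,[proj(n,[.624,-.192,.02],m)])
print(robot.read_state()["force"],robot.read_state()["opening"])
```

```text
side blob [295, 164, 20, 36, 542] [305. 182.] expected [304. 182.]
remote [ 0.6227 -0.2005 -1.6455] 0.077
scene blob [237, 326, 55, 57, 1239] [264. 353.] expected [266. 351.]
remote [ 0.6247 -0.1952 -1.677 ] 0.124
wrist blob [302, 151, 46, 137, 6070] [325. 218.] expected [325. 217.]
remote [ 0.6236 -0.1963 -1.6647] 0.013
side [array([304.29959132, 180.7009978 ])]
scene [array([265.66035332, 348.93840418])]
[ 0.49973605  0.08954086 -0.99304086] 0.04646900307242662
```

Run:
```python
from h import *
V=grab("scene","side"); print(fitcone(.432,.2547,.038,.052,.1,V[:1],red))
for n,im,m in V: print(n,[(st.tolist()) for st in cv2.connectedComponentsWithStats(ymask(im))[2][1:] if st[4]>25])
print(robot.close_job())
```

```text
(array([0.4285, 0.2616]), np.float64(0.022))
scene [[365, 150, 22, 12, 205], [137, 355, 31, 18, 384]]
side [[355, 139, 22, 20, 211], [319, 439, 38, 39, 1131]]
the job is handed in; nothing more can be done
None
```

I handed the job in at about 53 s of the 210 s limit, with every step carried out, but the hand-in returned no verdict. By my camera fits, all six dice are in the upright bowl, the empty shaker stands on the coaster about 1 cm off centre, and the remote lies flat in the tray. The remote's nose was held at about 14 cm from the receiver eye for over 1.5 s, though I saw no change in the lights on camera.

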